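Clamp the spout bottles in the quick-release vise

ROBOT

A 6-joint arm with a two-finger parallel gripper is mounted at the origin on the work surface. World frame = base frame: x ahead of the robot, y to its left, z up, the work surface at z = 0. Lengths are in m, angles in rad, forces in N, time in s.
With the tool pointing down it reaches from about 0.3 to 0.775 m from the base axis. Payload 14.6 kg.
Tool frame: the origin (TCP) lies at the very end of the fingers, on their centre line; the grasp point (between the pads) lies 19 mm behind it; x points along the fingers, z is the direction in which the jaws open and shut, and the axes are right-handed (so a half turn about x gives the same grasp; the last joint's range is limited). The gripper opens to 94 mm and grips with 3 to 60 N. Pads are 16 mm wide; open, the fingers measure 119 mm over their backs; the gripper's body (75 mm by 177 mm) begins 78 mm behind the grasp point.
Start: joints at [-0.067, 0.3, 1.521, -0, 1.321, -0.067], TCP at [0.55, -0, 0.185] pointing down, gripper open.
Joint ranges: [-3.03, 3.03], [-0.79, 2.21], [0.23, 2.52], [-1.04, 4.18], [0, 3.07], [-2.55, 2.55]. Speed limits (rad/s): [2.22, 2.22, 2.57, 3.14, 3.14, 3.14].

INTERFACE

Orientations are given as [roll, pitch, yaw] about the fixed x, y, z axes, in that order (R = Rz(yaw) Ry(pitch) Rx(roll)).
In Python, from station import ctrl gives the robot as it stands. The module is installed in compiled form; this text tells all that it offers.
- The arm moves only by the tool servo_tool, never from a script. Its argument "motion" is one flat list of numbers, 4 for each row, row after row: the shift along the tool's x, y, z in mm, then the turn about the tool's x in degrees. In form: [dx, dy, dz, roll, dx, dy, dz, roll, ...]. A call has 1 to 20 rows; each row is the pose to reach, as a shift and turn from the pose commanded when the call began, along the tool's axes at that moment; what a row does not reach only later rows make up. A row lasts 1/8 s, in which the tool goes at most 62.5 mm and 10.7 degrees, less where a joint would pass 70% of its speed; a pose out of reach is approached as far as the arm can. A call with a gripper value outside its range is refused whole. "gripper" is the opening, from 0 (shut) to 1 (fully open), set as the call begins (left out, the last holds). The fingers move at their own pace and stop on an object; "force" is the grip in N (left out, the last holds). Time passes only in rows, so rows that repeat a pose let the fingers close. It gives the time, the measured TCP pose, the force and the opening at its end, in the units of the state.
- ctrl.get_obs(): the state, without advancing time (a new reading comes with each control period).
- ctrl.camera(name): name is "scene" or "side" or "wrist"; returns a dict with "color" (480x640x3 uint8, red, green, blue), "z_map" (480x640 float32, m along the optical axis (not along the pixel's ray), 0 where there is no reading), "fx", "fy", "cx", "cy" (pixels), "rvec" (rotation vector, rad) and "tvec" (3), from world to camera coordinates, as OpenCV has them. Camera axes: x right, y down, z forward; pixel columns grow to the right and rows downward; lengths in m; the calibration is good to about 2 mm. The wrist camera is an equidistant fisheye: a pixel r from the principal point sees the ray r / f radians off the axis. A picture is of the moment at which its call begins.
- ctrl.hand_in(): hands the job in, once; it reports no verdict.
The state is a dict: "time_s": time; "qpos": joint angles; "joint_vel": joint speeds; "tau": joint torques, N m; "ee_pos": TCP position; "eef_rot": TCP orientation; "force": force on the tool from outside, world axes, zero at the start; "moment": the same for the moment, N m; "grip_width": finger opening in m.
Only numpy, scipy, OpenCV 4.12 (cv2) and the standard library are available. Lean on these libraries where they do the work, as an engineer would, in place of code of your own. Each camera call takes 0.05 s, during which the arm holds its last target.

TASK

Open the bench vise fully with its squeeze lever (slide the jaw right back to its stop), then stand every spout bottle that is there upright in one row on the bed between the jaws, each spout pointing squarely out over the white slotted drain grate. Squeeze the lever again, slide the jaw up to the row until it meets the bottles, let the lever go so it locks, and only then screw the knob clockwise until the row is tight and the sprung pad is pressed in more than half way. Leave the tube rack and the pipette where they are.

Things in the scene. Friction and masses are not known exactly. Their poses are not given: they have to be found in the camera images.
- vise: low quick-release vise fixed to the bench. Flat bed 72 mm wide (x = -36 to 36), 4 mm high, between the jaws. Origin: at bench height on the bed's middle line; y runs from the fixed to the moving jaw, z up, x across towards the white slotted drain grate beside the bed (flush with it, x = 36 to 82 mm, then a rim 16 mm high). Fixed jaw 64 mm wide, 60 mm high, clamping face at y = -220 mm. -x side open
- carriage (a joint): slide (m) of the moving jaw's carriage towards the fixed jaw: 0 = fully open at its stop (pad face at vise y = +20 mm, screw drawn in), 0.125 = most closed. Slides with about 2 N while the lever is squeezed; let go, a pawl drops into teeth 8 mm apart and locks it (it may shift up to 8 mm until it drops in)
- lever (a joint): angle (rad) of the black quick-release lever: 0 to 0.03 = let go, pawl seated; up to 0.20 = let go, pawl resting on a tooth; above 0.24 = pawl clear, carriage free; 0.32 = fully squeezed (stop). Sprung: 4 N at the grip to start, 8 N at full squeeze. Squeezed towards the fixed jaw (-y of the vise), against the steel post in front of it
- lever_grip (a point): point on the back (+y) face of the upright black lever at the height to grip (85 mm above the bench). Lever 28 mm wide across the vise, 9 mm thick, top 108 mm above the bench; the carriage round it is 50 mm high or lower
- post_grip (a point): point on the front (-y) face of the carriage's fixed steel post (28 mm wide, 10 mm thick, top at 108 mm), 85 mm up, level with lever_grip. Post and lever together measure 41.5 mm front to back when let go, about 21 mm squeezed. Pinch both from above to release, and slide the carriage while pinching. The knob's axis is 65 mm in front (-y) of this point
- knob (a joint): turn (rad) of the screw knob on top of the carriage: 0 = screw drawn in (start), grows clockwise seen from above, to 11. Each radian drives the moving jaw 1.8 mm towards the fixed jaw. 0.12 N m of friction; stays where it is left
- knob_grip (a point): point on the knob's vertical axis, 100 mm above the bench, in the middle of its black bar grip (46 mm long, 14 mm thick, from 86 to 114 mm above the bench). The point's x axis lies along the bar and turns with it
- pad (a joint): how far (m) the sprung black pad on the moving jaw is pressed in: 0 = free, 0.007 = stop; 3 N per mm
- pad_face (a point): middle of the pad's clamping face (60 mm wide, from 15 to 53 mm above the bench); it looks to -y of the vise and meets the bottles
- bottle1: square white bottle, body 50 x 50 mm, 60 mm tall, with a round grey cap on top (38 mm diameter, 38 mm tall; 98 mm in all), 0.2 to 0.4 kg, upright. A straight grey side spout (12 mm diameter, 38 mm up) sticks out of one side face. Origin: centre of the underside; x along the spout, z up. Grip it by the cap. May be absent (None)
- bottle1_spout (a point): open end of the spout of bottle1, 53.5 mm from its axis, 38 mm above its underside
- bottle2: square white bottle, body 50 x 50 mm, 60 mm tall, with a round grey cap on top (38 mm diameter, 38 mm tall; 98 mm in all), 0.2 to 0.4 kg, upright. A straight grey side spout (12 mm diameter, 38 mm up) sticks out of one side face. Origin: centre of the underside; x along the spout, z up. Grip it by the cap. May be absent (None)
- bottle2_spout (a point): open end of the spout of bottle2, 53.5 mm from its axis, 38 mm above its underside
- bottle3: square white bottle, body 50 x 50 mm, 60 mm tall, with a round grey cap on top (38 mm diameter, 38 mm tall; 98 mm in all), 0.2 to 0.4 kg, upright. A straight grey side spout (12 mm diameter, 38 mm up) sticks out of one side face. Origin: centre of the underside; x along the spout, z up. Grip it by the cap. May be absent (None)
- bottle3_spout (a point): open end of the spout of bottle3, 53.5 mm from its axis, 38 mm above its underside
- bottle4: square white bottle, body 50 x 50 mm, 60 mm tall, with a round grey cap on top (38 mm diameter, 38 mm tall; 98 mm in all), 0.2 to 0.4 kg, upright. A straight grey side spout (12 mm diameter, 38 mm up) sticks out of one side face. Origin: centre of the underside; x along the spout, z up. Grip it by the cap. May be absent (None)
- bottle4_spout (a point): open end of the spout of bottle4, 53.5 mm from its axis, 38 mm above its underside
- tube_rack: bystander: blue rack with capped tubes, 100 x 150 mm, 99 mm tall; origin under its centre
- pipette: bystander: hand pipette lying on the bench, 265 mm long, 30 mm high; origin at bench height within its length, x along it towards the tip
Things that resemble listed ones, but are neither listed nor needed, are in the scene too. Leave any purple or yellow look-alike of the bottle2 alone.

How it is judged:
On the way, in this order (a step that is already met when the one before it is completed fails the run):
1. the jaw has been slid fully open (value of joint carriage below 0.008 m), for 0.2 s.
2. with the jaw back, every bottle stands on the bed in the row, its spout over the grate (x of bottle1 in the frame of vise between -0.013 and 0.013 m and y of bottle1 in the frame of vise between -0.2 and 0.002 m and z of bottle1 in the frame of vise between -0.001 and 0.009 m and x of each of bottle1_spout, bottle2_spout, bottle3_spout, bottle4_spout in the frame of vise above 0.04 m and angle between the x axis of each of bottle1, bottle2, bottle3, bottle4 and the x axis of vise, either way round below 0.14 rad and angle between each of bottle1, bottle2, bottle3, bottle4's own z axis and vertical below 0.1 rad and x of bottle2 in the frame of vise between -0.013 and 0.013 m and y of bottle2 in the frame of vise between -0.2 and 0.002 m and z of bottle2 in the frame of vise between -0.001 and 0.009 m and x of bottle3 in the frame of vise between -0.013 and 0.013 m and y of bottle3 in the frame of vise between -0.2 and 0.002 m and z of bottle3 in the frame of vise between -0.001 and 0.009 m and x of bottle4 in the frame of vise between -0.013 and 0.013 m and y of bottle4 in the frame of vise between -0.2 and 0.002 m and z of bottle4 in the frame of vise between -0.001 and 0.009 m and value of joint carriage below 0.022 m), for 0.3 s.
3. the jaw has been slid up to the row (within 13 mm) and the lever let go, before any screwing ((y of bottle1 in the frame of pad_face above -0.038 m or y of bottle2 in the frame of pad_face above -0.038 m or y of bottle3 in the frame of pad_face above -0.038 m or y of bottle4 in the frame of pad_face above -0.038 m) and value of joint carriage above 0.024 m and value of joint lever below 0.22 rad and value of joint knob below 0.4 rad and velocity of joint carriage below 0.01 m/s), for 0.2 s.
4. the knob has been screwed until the pad is pressed in more than half way (value of joint knob above 0.5 rad and value of joint pad above 0.0035 m), for 0.2 s.
At the end, for the whole second after the job is handed in: every bottle present stands at rest, upright on the bed between the jaws, within 13 mm of the bed's middle line, spout end over the grate and within 8 degrees of square; lever let go, knob turned at least 0.5 rad, pad pressed in more than 3.5 of its 7 mm (all of step 4 and x of bottle1 in the frame of vise between -0.013 and 0.013 m and y of bottle1 in the frame of vise between -0.2 and 0.002 m and z of bottle1 in the frame of vise between -0.001 and 0.009 m and x of each of bottle1_spout, bottle2_spout, bottle3_spout, bottle4_spout in the frame of vise above 0.04 m and angle between the x axis of each of bottle1, bottle2, bottle3, bottle4 and the x axis of vise, either way round below 0.14 rad and angle between each of bottle1, bottle2, bottle3, bottle4's own z axis and vertical below 0.1 rad and x of bottle2 in the frame of vise between -0.013 and 0.013 m and y of bottle2 in the frame of vise between -0.2 and 0.002 m and z of bottle2 in the frame of vise between -0.001 and 0.009 m and x of bottle3 in the frame of vise between -0.013 and 0.013 m and y of bottle3 in the frame of vise between -0.2 and 0.002 m and z of bottle3 in the frame of vise between -0.001 and 0.009 m and x of bottle4 in the frame of vise between -0.013 and 0.013 m and y of bottle4 in the frame of vise between -0.2 and 0.002 m and z of bottle4 in the frame of vise between -0.001 and 0.009 m and value of joint lever below 0.22 rad and linear speed of each of bottle1, bottle2, bottle3, bottle4 below 0.02 m/s); the robot touches nothing.
It fails at once if the tube rack is moved by more than 20 mm (distance of tube_rack from where it was at the start of the episode above 0.02 m).
It fails at once if the pipette is moved by more than 20 mm (distance of pipette from where it was at the start of the episode above 0.02 m).
Of bottle1, bottle2, bottle3, bottle4 only 3 to 4 are there at a start; the rules pass over those that are not, and their reading is None.
At some moment in a run one of bottle1, bottle2, bottle3, bottle4 may be knocked a few centimetres aside while the robot is not near it.
Once in a run the grip may slacken for a moment while it holds something.
It also fails if it takes over 210 s, if anything falls off the work surface, if the arm or the gripper's body presses on something with over 40 N, if the wrist force passes 120 N, or if a joint passes its speed limit or range.

## Working session

There is one attempt and no reset: what is moved stays moved. The work goes in short steps, Python scripts to look and compute and a tool call to move; the robot and the scene stay as the last step left them, time stands still between calls to the robot, and variables do not carry over. Pictures are saved under pics/ and viewed, and the job is handed in when it is done.

Besides the shell and the picture viewer there is one more tool, called as name(argument=value, ...) on one line, values as JSON. servo_tool: Moves the arm, as the interface text tells. Its arguments: {"type":"object","properties":{"motion":{"type":"array","items":{"type":"number"}},"gripper":{"type":"number"},"force":{"type":"number"}},"required":["motion"]}

```bash
ls; mkdir -p pics; cat > h.py <<'E'
import numpy as np, cv2
from station import ctrl
def cam(n,save=None):
    c=ctrl.camera(n)
    if save: cv2.imwrite('pics/'+save,c['color'][:,:,::-1])
    return c
def RT(c):
    R=cv2.Rodrigues(np.array(c['rvec'],float))[0]; return R,np.array(c['tvec'],float).ravel()
def ray(c,u,v,fish=False):
    R,t=RT(c); x=(u-c['cx'])/c['fx']; y=(v-c['cy'])/c['fy']
    if fish:
        r=np.hypot(x,y); s=np.sin(r)/max(r,1e-9); d=np.array([x*s,y*s,np.cos(r)])
    else: d=np.array([x,y,1.])
    return -R.T@t, R.T@d
def onz(c,u,v,z,fish=False):
    o,d=ray(c,u,v,fish); return o+d*(z-o[2])/d[2]
def cloud(c,fish=False):
    R,t=RT(c); v,u=np.mgrid[:480,:640]; x=(u-c['cx'])/c['fx']; y=(v-c['cy'])/c['fy']; z=c['z_map']
    if fish:
        r=np.hypot(x,y); k=np.tan(np.minimum(r,1.5))/np.maximum(r,1e-9); x=x*k;y=y*k
    P=np.stack([x*z,y*z,z],-1); W=(P-t)@R; W[z==0]=np.nan; return W
E
python3 - <<'E'
from h import *
o=ctrl.get_obs(); print(o)
for n in ('scene','side','wrist'):
    c=cam(n,n+'0.png'); print(n,c['fx'],c['cx'],c['cy'],RT(c)[0].tolist(),(-RT(c)[0].T@RT(c)[1]).tolist(), (c['z_map']==0).mean())
E
```

```text
pics
{'time_s': 0.0, 'qpos': array([-6.65871360e-02,  3.00468129e-01,  1.52158119e+00, -2.41727018e-05,
        1.32071483e+00, -6.66221904e-02]), 'joint_vel': array([ 0.00159292, -0.00057661, -0.00039524, -0.00089357,  0.00110532,
        0.00042029]), 'tau': array([-1.53750298e-03, -5.31805658e+01, -3.52735734e+01,  7.07558286e-02,
        2.43994006e-02, -4.79655944e-05]), 'ee_pos': array([5.49708995e-01, 1.67256626e-05, 1.84887934e-01]), 'eef_rot': array([3.09495402, 1.5696246 , 3.09499508]), 'force': array([ 0.44159486,  0.06989913, -0.74929628]), 'moment': array([-0.00963435,  0.03360753, -0.05231455]), 'grip_width': 0.09358890359885852}
scene 483.93208493943604 323.587168365627 238.44493050666125 [[-0.6407449707462594, 0.7677090353744138, -0.008289720614240492], [0.4553461490123571, 0.3713031305345107, -0.809193345149902], [-0.6181470432211025, -0.5222612586242246, -0.5874839663320603]] [1.1383900656815427, 0.578875299372128, 0.7445562284306252] 0.004091796875
side 616.4362145667905 311.17654932100163 233.30989675209804 [[-0.9374744665539941, -0.34799331025021635, -0.006502351913023147], [-0.22236493893710657, 0.6132017911566042, -0.7579824518112735], [0.2677600763571766, -0.7091432995829753, -0.652242533238802]] [-0.011057567693646098, 1.2219224918048865, 1.2136544854083693] 0.004905598958333333
wrist 371.64829954431775 317.60901746128786 239.06500831405037 [[0.999998063625553, 0.0010386590656017841, -0.0016715060550095513], [0.0014582420933653233, -0.9614507175002859, 0.2749734375320325], [-0.0013214670422026743, -0.2749753425409829, -0.9614503703880537]] [0.548895493522105, 0.08045662996273076, 0.3838576692842258] 0.004176432291666666
```

View pics/scene0.png

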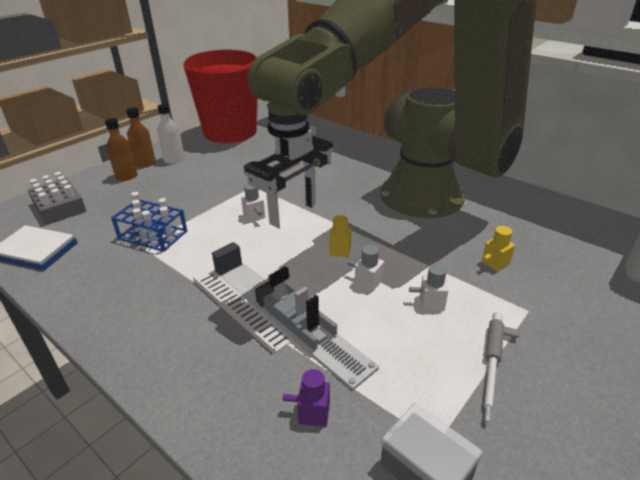

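View pics/side0.png

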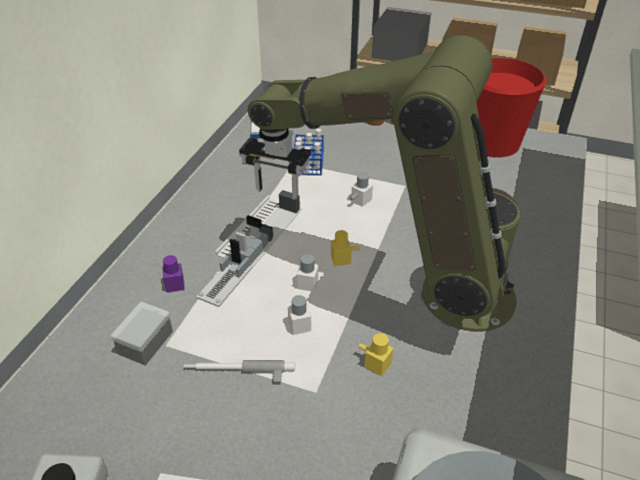

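View pics/wrist0.png

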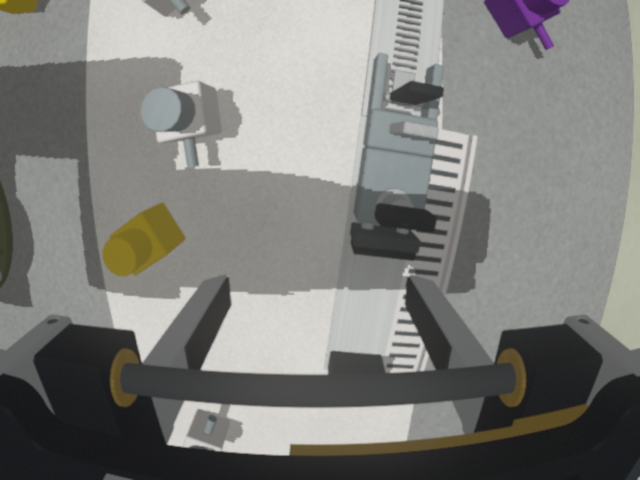

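The scene view shows three white spout bottles at (252,203), (368,268) and (433,288), with the vise at (290,310). The yellow and purple ones are look-alikes. I'll build a fused top-down map next.

```bash
cat >> h.py <<'E'
def topmap(names=('scene','side','wrist'),x0=.25,x1=.95,y0=-.45,y1=.45,s=.00125,zmax=.16,save=None,ret=False):
    H=int((x1-x0)/s);W=int((y1-y0)/s)
    hm=np.full((H,W),-1.);im=np.zeros((H,W,3),np.uint8); pts=[];cols=[]
    for n in names:
        c=ctrl.camera(n); P=cloud(c,n=='wrist').reshape(-1,3); C=c['color'].reshape(-1,3)
        ok=np.isfinite(P).all(1)&(P[:,2]<zmax)&(P[:,0]>x0)&(P[:,0]<x1)&(P[:,1]>y0)&(P[:,1]<y1)
        pts.append(P[ok]);cols.append(C[ok])
    P=np.vstack(pts);C=np.vstack(cols);o=np.argsort(P[:,2]);P=P[o];C=C[o]
    i=((x1-P[:,0])/s).astype(int).clip(0,H-1);j=((y1-P[:,1])/s).astype(int).clip(0,W-1)
    hm[i,j]=P[:,2];im[i,j]=C[:,::-1]
    if save: cv2.imwrite('pics/'+save,im)
    return P,C,hm,im
E
python3 - <<'E'
from h import *
P,C,hm,im=topmap(save='top0.png'); print(im.shape)
np.savez('top0.npz',P=P,C=C)
E
```

```text
(560, 720, 3)
```

View pics/top0.png

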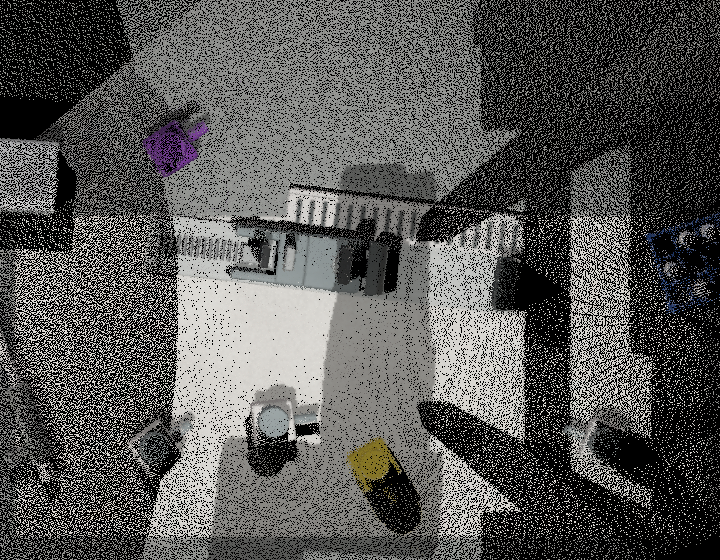

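```bash
python3 - <<'E'
from h import *
d=np.load('top0.npz');P=d['P'];C=d['C'].astype(int)
def reg(x0,x1,y0,y1,z0,z1): return (P[:,0]>x0)&(P[:,0]<x1)&(P[:,1]>y0)&(P[:,1]<y1)&(P[:,2]>z0)&(P[:,2]<z1)
# rim
m=reg(.65,.75,-.22,.1,.012,.02); Q=P[m][:,:2]
print('rim',m.sum()); (vx,vy,x,y)=cv2.fitLine(Q.astype(np.float32),cv2.DIST_HUBER,0,.01,.01).ravel(); print(vx,vy,x,y,np.degrees(np.arctan2(vx,vy)))
r=Q-[x,y]; n=np.array([-vy,vx]); print('perp spread',np.percentile(r@n,[2,50,98]),'along',np.percentile(r@[vx,vy],[0,100]))
# heights histogram vise
m=reg(.55,.68,-.24,.2,.03,.13)
print(np.histogram(P[m][:,2],bins=np.arange(.03,.135,.005)))
m=reg(.55,.68,-.24,-.1,.05,.07);Q=P[m];print('fixed',m.sum(),Q.min(0),Q.max(0),np.median(Q[:,2]))
m=reg(.55,.7,-.09,.2,.095,.13);Q=P[m]
for a in np.unique(np.round(Q[:,1]/.005)): 
    k=Q[np.round(Q[:,1]/.005)==a]; print(a*.005,len(k),k.min(0).round(4),k.max(0).round(4))
# bottle tops
for nm,b in (('b1',(.30,.47,.1,.3)),('b2',(.33,.5,-.02,.16)),('b3',(.3,.5,-.4,-.2))):
    m=reg(*b,.09,.11)&(abs(C[:,0]-C[:,2])<60);Q=P[m];print(nm,m.sum(),Q.mean(0) if m.sum() else 0,Q.min(0) if m.sum() else 0,Q.max(0)if m.sum() else 0)
    m=reg(*b,.053,.063)&(abs(C[:,0]-C[:,2])<60);Q=P[m];print(' body',m.sum(),cv2.minAreaRect(Q[:,:2].astype(np.float32)) if m.sum() else 0,)
    m=reg(*b,.02,.048)&(abs(C[:,0]-C[:,2])<60);Q=P[m];print(' low',m.sum(),Q.min(0),Q.max(0))
E
```

```text
rim 1450
0.12072283 0.9926863 0.701638 0.007966091 6.9338207
perp spread [-0.00445098  0.00017572  0.05064341] along [-0.21881268  0.08583741]
(array([ 725,  837, 1896, 5161, 3091, 1162,  224,  173,  175,  186,  206,
        290,  270,  261,  303, 1124, 1134,   22,    0,    0]), array([0.03 , 0.035, 0.04 , 0.045, 0.05 , 0.055, 0.06 , 0.065, 0.07 ,
       0.075, 0.08 , 0.085, 0.09 , 0.095, 0.1  , 0.105, 0.11 , 0.115,
       0.12 , 0.125, 0.13 ]))
fixed 399 [ 0.55864952 -0.20421932  0.05001452] [ 0.62885811 -0.16178036  0.06612046] 0.05776798898182775
0.005 2 [0.6367 0.0066 0.1046] [0.6401 0.0071 0.1059]
0.01 110 [0.5975 0.0082 0.0987] [0.6417 0.0125 0.115 ]
0.015 406 [0.5945 0.0125 0.0955] [0.6427 0.0175 0.1158]
0.02 501 [0.5934 0.0175 0.0952] [0.6437 0.0225 0.1159]
0.025 520 [0.5943 0.0225 0.0952] [0.6431 0.0275 0.1163]
0.03 23 [0.5964 0.0275 0.0959] [0.6276 0.0308 0.1189]
0.08 40 [0.6241 0.0787 0.0957] [0.6385 0.0825 0.109 ]
0.085 269 [0.6121 0.0825 0.0951] [0.6428 0.0875 0.1109]
0.09 285 [0.6118 0.0875 0.095 ] [0.6433 0.0925 0.1107]
0.095 52 [0.6121 0.0925 0.0951] [0.6417 0.0964 0.
[... 422 characters left out ...]
112 0.10007914 0.02000766] [0.4515474  0.29139775 0.04798393]
b2 1898 [0.4221815  0.10521047 0.09709127] [ 0.34797654 -0.01967023  0.09003125] [0.44314354 0.12968491 0.10454433]
 body 1507 ((0.4000718593597412, 0.05481339246034622), (0.18166930973529816, 0.0672227069735527), 67.10164642333984)
 low 1297 [ 0.33511699 -0.01508862  0.02001333] [0.45280473 0.13812982 0.04793425]
b3 143 [ 0.39768565 -0.30262191  0.09549203] [ 0.37359466 -0.32581263  0.09006875] [ 0.41618816 -0.28496645  0.10473578]
 body 571 ((0.3942341208457947, -0.30313748121261597), (0.05817290395498276, 0.05529211089015007), 66.9958267211914)
 low 973 [ 0.36083165 -0.34027199  0.02002873] [ 0.42835195 -0.25273073  0.04797168]
```

```bash
cat >> h.py <<'E'
from scipy.spatial.transform import Rotation as Ro
VY=np.radians(6.93)
def plan(x,y,z,zyaw,o=None):
    """tool-frame shift (mm) and roll (deg) to put TCP at xyz with tool z heading zyaw deg in world; both options of half turn"""
    o=o or ctrl.get_obs(); R=Ro.from_euler('xyz',o['eef_rot']).as_matrix()
    d=R.T@(np.array([x,y,z])-o['ee_pos'])*1000
    cur=np.degrees(np.arctan2(R[1,2],R[0,2]))
    print('pos',o['ee_pos'].round(4),'zyaw',cur.round(2),'q6',np.degrees(o['qpos'][5]).round(1),'t',round(o['time_s'],2))
    # roll about tool x (down): sign
    s=np.sign(R[2,0]); r=(zyaw-cur)*s
    r=(r+180)%360-180
    print('shift',d.round(1),'roll',round(r,1),'or',round(r-180*np.sign(r),1))
E
python3 - <<'E'
from h import *
o=ctrl.get_obs(); print(Ro.from_euler('xyz',o['eef_rot']).as_matrix().round(3))
plan(.63,.0925,.2,90-6.93)
E
```

```text
[[-0.  0.  1.]
 [-0.  1. -0.]
 [-1. -0. -0.]]
pos [ 0.5499 -0.      0.1853] zyaw -0.0 q6 -3.8 t 0.3
shift [-14.7  92.5  80.1] roll -83.1 or 96.9
```

servo_tool(motion=[-15, 40, 35, -10, -15, 93, 80, -20, -15, 93, 80, -30, -15, 93, 80, -40, -15, 93, 80, -50, -15, 93, 80, -60, -15, 93, 80, -70, -15, 93, 80, -80, -15, 93, 80, -83, -15, 93, 80, -83, -15, 93, 80, -83], gripper=1, force=25)

```text
time_s: 1.68
ee_pos: [0.63, 0.093, 0.2004]
eef_rot: [1.8, 1.571, -3.036]
force: [-0.8, 0.2, -0.5]
grip_width: 0.094
```

```bash
python3 - <<'E'
from h import *
P,C,hm,im=topmap(save='top1.png'); np.savez('top1.npz',P=P,C=C)
cam('wrist','wrist1.png'); cam('scene','scene1.png')
C=C.astype(int)
def reg(x0,x1,y0,y1,z0,z1): return (P[:,0]>x0)&(P[:,0]<x1)&(P[:,1]>y0)&(P[:,1]<y1)&(P[:,2]>z0)&(P[:,2]<z1)
for b in ((.58,.66,0,.04,.106,.12),(.58,.66,.07,.105,.1,.12),(.58,.66,.105,.14,.1,.12),(.55,.65,-.22,-.1,.052,.066)):
    m=reg(*b);Q=P[m]; print(m.sum(), np.percentile(Q,[2,50,98],axis=0).round(4).tolist(), cv2.minAreaRect(Q[:,:2].astype(np.float32)))
plan(.63,.0925,.066,90-6.93)
E
```

```text
1126 [[0.5954, 0.0108, 0.1069], [0.6169, 0.0196, 0.1132], [0.6394, 0.0265, 0.1152]] ((0.6177050471305847, 0.019443517550826073), (0.019049642607569695, 0.05180933326482773), 80.58834075927734)
520 [[0.6124, 0.0818, 0.1006], [0.6255, 0.0878, 0.1073], [0.6405, 0.0934, 0.1091]] ((0.6257991790771484, 0.08744491636753082), (0.01487726904451847, 0.03382390737533569), 84.43419647216797)
507 [[0.6163, 0.1137, 0.1004], [0.6293, 0.1192, 0.1071], [0.6437, 0.125, 0.1089]] ((0.630985677242279, 0.12089736014604568), (0.013803862035274506, 0.03137628361582756), 82.73542022705078)
1565 [[0.5627, -0.1975, 0.0528], [0.5934, -0.1796, 0.0595], [0.6244, -0.167, 0.0616]] ((0.5932782888412476, -0.18254441022872925), (0.03530074283480644, 0.06973592936992645), 83.46240997314453)
pos [0.63   0.093  0.2004] zyaw 82.98 q6 -77.9 t 1.93
shift [ 1.344e+02 -1.000e-01 -5.000e-01] roll -0.1 or 179.9
```

View pics/wrist1.png

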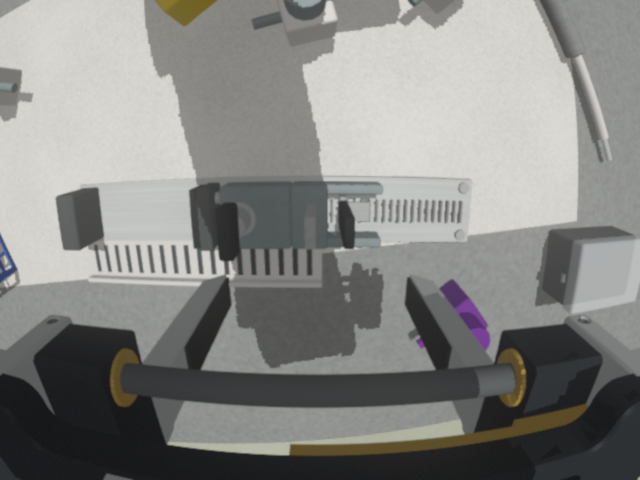

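View pics/top1.png

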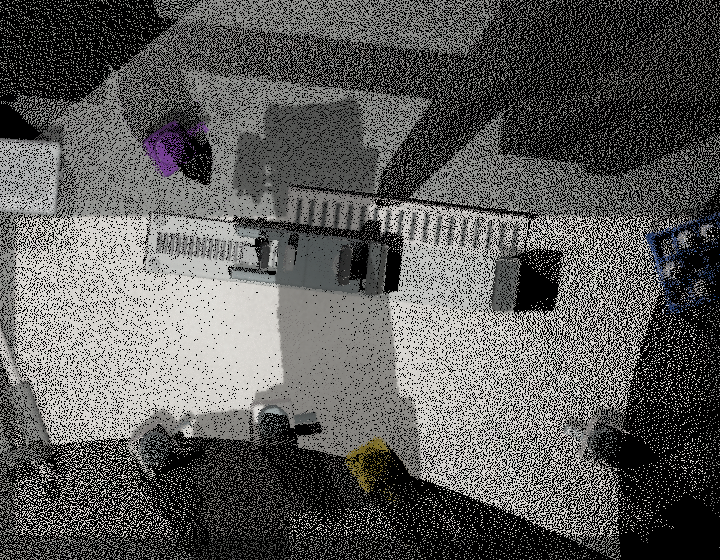

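The wrist view shows the post and lever at (345,225), between the finger lines, and the knob at (228,230). The centre line fits a 6.93° yaw. Descending over the lever and post now.

servo_tool(motion=[40, 2, 0, 0, 80, 2, 0, 0, 110, 2, 0, 0, 125, 2, 0, 0, 134, 2, 0, 0, 134, 2, 0, 0, 134, 2, 0, 0])

```text
time_s: 2.8
ee_pos: [0.6285, 0.0933, 0.0676]
eef_rot: [-1.387, 1.569, 0.062]
force: [0.2, 1.2, 0.7]
grip_width: 0.0936
```

servo_tool(motion=[0, 0, 0, 0, 0, 0, 0, 0, 0, 0, 0, 0, 0, 0, 0, 0, 0, 0, 0, 0, 0, 0, 0, 0, 0, 0, 0, 0, 0, 0, 0, 0], gripper=0, force=25)

```text
time_s: 3.8
ee_pos: [0.6279, 0.0928, 0.0664]
eef_rot: [2.862, 1.57, -1.973]
force: [-0.8, 0.8, -0.2]
grip_width: 0.0183
```

servo_tool(motion=[0, 0, 5, 0, 0, 0, 12, 0, 0, 0, 20, 0, 0, 0, 28, 0, 0, 0, 36, 0, 0, 0, 44, 0, 0, 0, 52, 0, 0, 0, 60, 0, 0, 0, 60, 0])

```text
time_s: 4.92
ee_pos: [0.6354, 0.1538, 0.0664]
eef_rot: [-0.209, 1.57, 1.24]
force: [-0.1, 1.6, -1.6]
grip_width: 0.0174
```

```bash
python3 - <<'E'
from h import *
P,C,hm,im=topmap(save='top2.png'); cam('wrist','wrist2.png')
print(ctrl.get_obs()['force'])
E
```

```text
[-0.63386998  0.70815109 -2.17632074]
```

View pics/wrist2.png

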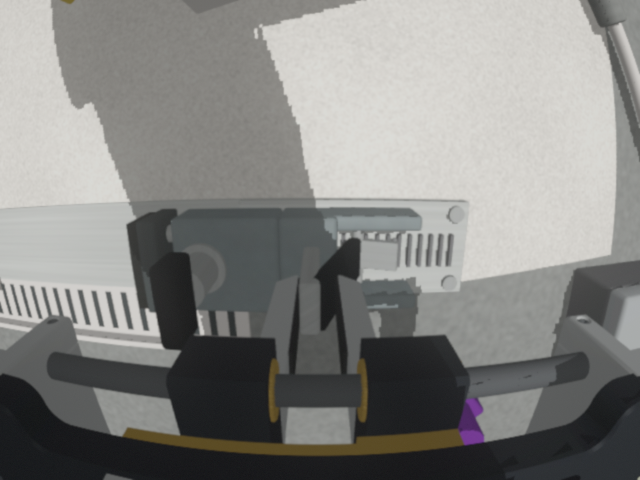

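The wrist view shows the post and lever pinched at (325,270). The carriage is following, because less of the toothed rail shows to its right. I'll keep sliding to the stop.

servo_tool(motion=[0, 0, 7, 0, 0, 0, 14, 0, 0, 0, 21, 0, 0, 0, 28, 0, 0, 0, 34, 0, 0, 0, 40, 0, 0, 0, 40, 0])

```text
time_s: 6.0
ee_pos: [0.6405, 0.1928, 0.0668]
eef_rot: [-1.579, 1.57, -0.13]
force: [0.4, -2.3, 2.6]
grip_width: 0.0254
```

servo_tool(motion=[0, 0, 3, 0, 0, 0, 6, 0, 0, 0, 9, 0, 0, 0, 12, 0, 0, 0, 12, 0])

```text
time_s: 6.62
ee_pos: [0.641, 0.197, 0.0666]
eef_rot: [2.865, 1.559, -1.973]
force: [-14.0, -44.6, 14.5]
grip_width: 0.03
```

The grip widened to 30 mm, so it slackened and the pawl may have dropped in. I'll back off, squeeze again and look.

servo_tool(motion=[0, 0, -4, 0, 0, 0, -8, 0, 0, 0, -8, 0, 0, 0, -8, 0, 0, 0, -8, 0, 0, 0, -8, 0, 0, 0, -8, 0], gripper=0, force=35)

```text
time_s: 7.5
ee_pos: [0.6403, 0.1908, 0.0667]
eef_rot: [2.881, 1.562, -1.956]
force: [-11.0, -34.3, 11.0]
grip_width: 0.0183
```

```bash
python3 - <<'E'
from h import *
cam('wrist','wrist3.png');cam('scene','scene3.png')
o=ctrl.get_obs();print(o['force'],o['grip_width'])
E
```

```text
[-10.67873139 -33.95532772  11.60647874] 0.018065254382799868
```

View pics/wrist3.png

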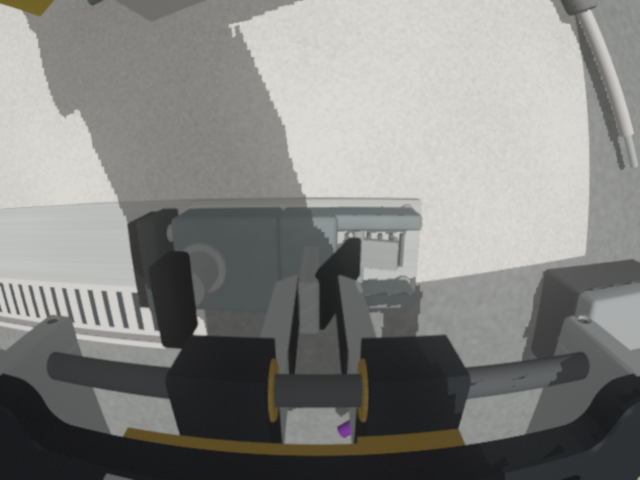

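View pics/scene3.png

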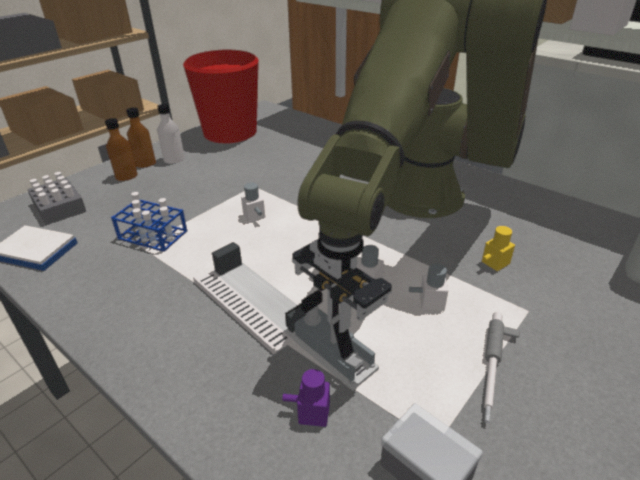

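servo_tool(motion=[0, 0, -3, 0, 0, 0, -5, 0, 0, 0, -5, 0])

```text
time_s: 7.98
ee_pos: [0.6403, 0.1906, 0.0667]
eef_rot: [-2.784, 1.57, -1.336]
force: [-2.9, -8.7, 4.7]
grip_width: 0.0172
```

```bash
python3 - <<'E'
from h import *
c=cam('wrist');P=cloud(c,True).reshape(-1,3);c2=cam('scene');P=np.vstack([P,cloud(c2).reshape(-1,3)])
o=ctrl.get_obs();print(o['force'],o['grip_width'],o['ee_pos'])
O=np.array([.6216,.0519,0]);ex=np.array([np.cos(VY),-np.sin(VY),0]);ey=np.array([np.sin(VY),np.cos(VY),0])
V=np.stack([(P-O)@ex,(P-O)@ey,P[:,2]],1);V=V[np.isfinite(V).all(1)]
def s(x0,x1,y0,y1,z0,z1):
    m=(V[:,0]>x0)&(V[:,0]<x1)&(V[:,1]>y0)&(V[:,1]<y1)&(V[:,2]>z0)&(V[:,2]<z1);return V[m]
Q=s(-.03,.03,-.1,.3,.045,.06); h=np.histogram(Q[:,1],bins=np.arange(-.1,.3,.005)); print([(round(a,3),int(n)) for a,n in zip(h[1],h[0]) if n])
Q=s(-.03,.03,-.1,.12,.015,.04); h=np.histogram(Q[:,1],bins=np.arange(-.1,.3,.005)); print([(round(a,3),int(n)) for a,n in zip(h[1],h[0]) if n])
Q=s(-.03,.03,-.3,-.1,.02,.065); h=np.histogram(Q[:,1],bins=np.arange(-.3,-.1,.004)); print([(round(a,3),int(n)) for a,n in zip(h[1],h[0]) if n])
Q=s(-.04,.04,-.1,.12,.104,.12);print(Q.mean(0))
E
```

```text
[-3.22368628 -9.1222878   4.75980451] 0.017123703645595564 [0.64027448 0.19059911 0.06676518]
[(np.float64(0.015), 425), (np.float64(0.02), 448), (np.float64(0.025), 527), (np.float64(0.03), 347), (np.float64(0.035), 483), (np.float64(0.04), 10), (np.float64(0.045), 103), (np.float64(0.05), 238), (np.float64(0.055), 245), (np.float64(0.06), 322), (np.float64(0.065), 393), (np.float64(0.07), 510), (np.float64(0.075), 744), (np.float64(0.08), 786), (np.float64(0.085), 729), (np.float64(0.09), 736), (np.float64(0.095), 748), (np.float64(0.1), 751), (np.float64(0.105), 735), (np.float64(0.11), 603), (np.float64(0.115), 513), (np.float64(0.12), 506), (np.float64(0.125), 465), (np.float64(0.13), 301), (np.float64(0.135), 304), (np.float64(0.14), 376), (np.float64(0.145), 326), (np.float64(0.15), 188), (np.float64(0.155), 126), (np.float64(0.16), 219), (np.float64(0.165), 5), (np.float64(0.17), 2), (np.float64(0.175), 1), (np.float64(0.18), 4), (np.float64(0.185), 2), (np.float64(0.19), 4), (np.float64(0.195), 2), (np.float64(0.2), 4)]
[(np.float64(0.015), 33), (np.float64(0.02), 15), (np.float64(0.035), 279), (np.float64(0.04), 49), (np.float64(0.115), 14)]
[(np.float64(-0.252), 5), (np.float64(-0.248), 28), (np.float64(-0.244), 22), (np.float64(-0.24), 26), (np.float64(-0.236), 25), (np.float64(-0.232), 28), (np.float64(-0.228), 98), (np.float64(-0.224), 222), (np.float64(-0.22), 3)]
[-0.00226675  0.06875767  0.11207845]
```

The pad face reads about +18 mm in vise y, so the jaw is at its stop. Releasing the lever and rising.

servo_tool(motion=[0, 0, 0, 0, 0, 0, 0, 0, 0, 0, 0, 0, 0, 0, 0, 0, 0, 0, 0, 0, 0, 0, 0, 0], gripper=1)

```text
time_s: 8.82
ee_pos: [0.6398, 0.1913, 0.066]
eef_rot: [2.177, 1.57, -2.658]
force: [0.7, 0.4, -0.2]
grip_width: 0.0738
```

servo_tool(motion=[-40, 0, 0, 0, -80, 0, 0, 0, -120, 0, 0, 0, -133, 0, 0, 10, -133, 0, 0, 20, -133, 0, 0, 30, -133, 0, 0, 40, -133, 0, 0, 50, -133, 0, 0, 60, -133, 0, 0, 70, -133, 0, 0, 80, -133, 0, 0, 90, -133, 0, 0, 90])

```text
time_s: 10.45
ee_pos: [0.64, 0.1913, 0.1992]
eef_rot: [-2.522, 1.57, -2.643]
force: [0.3, 0.3, -0.4]
grip_width: 0.094
```

```bash
cat >> h.py <<'E'
O=np.array([.6216,.0519,0]);ex=np.array([np.cos(VY),-np.sin(VY),0]);ey=np.array([np.sin(VY),np.cos(VY),0])
def toV(P): return np.stack([(P-O)@ex,(P-O)@ey,P[...,2]],-1)
def fromV(x,y): return O+ex*x+ey*y
E
python3 - <<'E'
from h import *
P,C,hm,im=topmap(save='top4.png'); np.savez('top4.npz',P=P,C=C)
cam('scene','scene4.png');cam('side','side4.png');cam('wrist','wrist4.png')
V=toV(P)
def s(x0,x1,y0,y1,z0,z1):
    m=(V[:,0]>x0)&(V[:,0]<x1)&(V[:,1]>y0)&(V[:,1]<y1)&(V[:,2]>z0)&(V[:,2]<z1);return V[m]
for b in ((-.04,.04,.03,.1,.104,.12),(-.03,.03,.11,.155,.1,.12),(-.03,.03,.155,.2,.1,.12),(-.035,.035,-.27,-.2,.055,.066)):
    Q=s(*b);print(len(Q),np.percentile(Q,[2,50,98],axis=0).round(4).tolist())
plan(.42,.11,.2,-6.9)
E
```

```text
1184 [[-0.0211, 0.0544, 0.1047], [0.0009, 0.0637, 0.1132], [0.0228, 0.0683, 0.1152]]
588 [[-0.0125, 0.1257, 0.1003], [0.0014, 0.1318, 0.1072], [0.0146, 0.1363, 0.1091]]
554 [[-0.0126, 0.1577, 0.1006], [0.002, 0.1638, 0.1071], [0.0147, 0.168, 0.109]]
322 [[-0.031, -0.2485, 0.0553], [0.0017, -0.2333, 0.0586], [0.0332, -0.2205, 0.0624]]
pos [0.6401 0.1915 0.1994] zyaw -6.9 q6 20.4 t 10.75
shift [  -0.6 -107.3 -208.7] roll -0.0 or 180.0
```

View pics/top4.png

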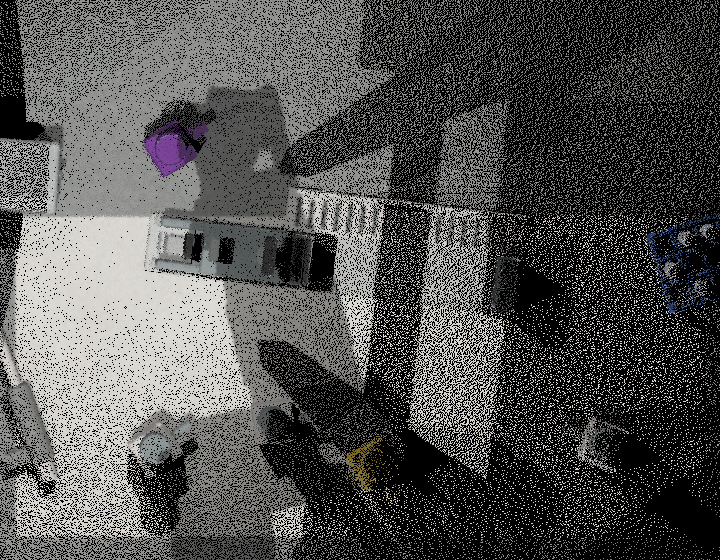

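View pics/side4.png

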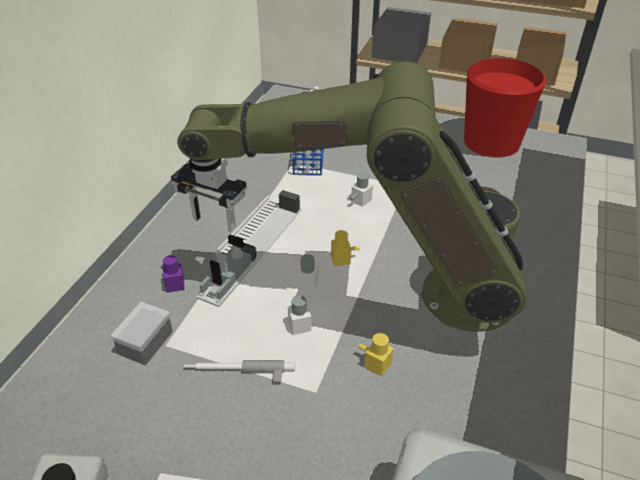

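View pics/scene4.png

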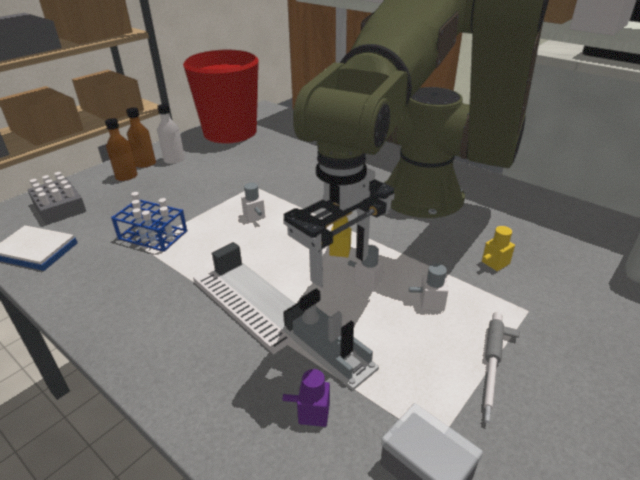

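Only three bottles are there: side-view pixels (361,190), (307,268) and (298,315). The carriage is back at its stop. I'll hover over the middle bottle and measure it closely.

servo_tool(motion=[0, -20, -40, 10, 0, -45, -85, 20, 0, -70, -130, 30, 0, -90, -170, 40, -20, -107, -209, 50, -20, -107, -209, 60, -20, -107, -209, 70, -20, -107, -209, 80, -20, -107, -209, 83, -20, -107, -209, 83, -20, -107, -209, 83])

```text
time_s: 12.12
ee_pos: [0.4196, 0.1108, 0.2195]
eef_rot: [1.588, 1.571, 0.019]
force: [0.7, 0.6, 0.7]
grip_width: 0.0939
```

```bash
sed -i 's/^O=np.array(\[.6216,.0519,0\])/O=np.array([.6229,.0517,0])/' h.py; cat >> h.py <<'E'
def bottle(cx,cy,names=('scene','side','wrist'),base=0.,P=None,C=None,r=.07,verb=True):
    if P is None:
        P,C,_,_=topmap(names)
    C=C.astype(int); g=(C.max(1)-C.min(1))<45
    m=g&(np.hypot(P[:,0]-cx,P[:,1]-cy)<r); Q=P[m]
    top=Q[abs(Q[:,2]-base-.098)<.004]
    if len(top)<30: print('no cap',len(top)); return
    cc,rad=cv2.minEnclosingCircle(top[:,:2].astype(np.float32))
    med=(np.percentile(top[:,:2],1,axis=0)+np.percentile(top[:,:2],99,axis=0))/2
    c=med
    sp=Q[(Q[:,2]>base+.03)&(Q[:,2]<base+.047)]; d=sp[:,:2]-c; rr=np.hypot(*d.T)
    k=(rr>.033)&(rr<.058); dd=d[k]
    # spout only: cluster directions at r>.038 
    a=np.arctan2(dd[:,1],dd[:,0]); z=np.exp(1j*a); 
    h,b=np.histogram(a,72,(-np.pi,np.pi)); a0=b[h.argmax()]+np.pi/72
    kk=(abs(np.angle(z*np.exp(-1j*a0)))<.3)&(np.hypot(*dd.T)>.038); yaw=a0+np.mean(np.angle(z[kk]*np.exp(-1j*a0)))
    sh=Q[abs(Q[:,2]-base-.06)<.004]
    if verb: print('cap n',len(top),'circ',np.round(cc,4),round(rad,4),'box c',c.round(4),'ext',(top[:,:2].max(0)-top[:,:2].min(0)).round(4),'spout yaw',np.degrees(yaw).round(1),'n',kk.sum(),'maxr',np.hypot(*dd.T)[kk].max().round(4) if kk.sum() else 0,'shoulder rect',cv2.minAreaRect(sh[:,:2].astype(np.float32)))
    return c,np.degrees(yaw)
E
python3 - <<'E'
from h import *
cam('wrist','wrist5.png')
b=bottle(.42,.11); bottle(.42,.11,('wrist',))
plan(b[0][0],b[0][1],.065,b[1])
E
```

```text
cap n 1599 circ [0.4223 0.1094] 0.0209 box c [0.422  0.1075] ext [0.0395 0.0403] spout yaw -81.3 n 204 maxr 0.0538 shoulder rect ((0.4237363338470459, 0.10903159528970718), (0.05535586178302765, 0.05379241332411766), 7.623610496520996)
cap n 1351 circ [0.4215 0.1073] 0.0193 box c [0.4219 0.1074] ext [0.0382 0.0366] spout yaw -81.8 n 170 maxr 0.0538 shoulder rect ((0.4217253625392914, 0.10748537629842758), (0.04987998679280281, 0.05100344121456146), 8.393634796142578)
pos [0.4196 0.1108 0.2195] zyaw -89.97 q6 99.9 t 12.38
shift [154.5   2.4   3.3] roll -8.6 or 171.4
```

View pics/wrist5.png

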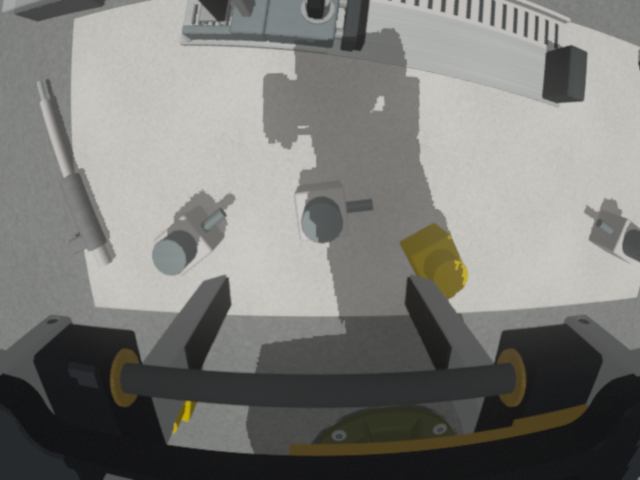

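The wrist view shows the middle bottle at (322,215) with its spout pointing right, plus the other two at (180,248) and (615,240). All measures agree: axis at (0.422, 0.107), yaw −81.7°. Picking it.

servo_tool(motion=[40, 2.4, 3.3, -8.3, 80, 2.4, 3.3, -8.3, 110, 2.4, 3.3, -8.3, 135, 2.4, 3.3, -8.3, 154, 2.4, 3.3, -8.3, 154, 2.4, 3.3, -8.3, 154, 2.4, 3.3, -8.3])

```text
time_s: 13.25
ee_pos: [0.4224, 0.1075, 0.0662]
eef_rot: [1.575, 1.57, 0.149]
force: [0.1, -0.2, 0.3]
grip_width: 0.0939
```

servo_tool(motion=[0, 0, 0, 0, 0, 0, 0, 0, 0, 0, 0, 0, 0, 0, 0, 0, 0, 0, 0, 0, 0, 0, 0, 0, 0, 0, 0, 0], gripper=0, force=30)

```text
time_s: 14.12
ee_pos: [0.422, 0.1074, 0.0654]
eef_rot: [-0.146, 1.571, -1.572]
force: [0.7, -1.9, 1.2]
grip_width: 0.0373
```

```bash
python3 - <<'E'
from h import *
for y in (-.191,-.136,-.081): print(fromV(0,y))
t=fromV(0,-.191); plan(t[0],t[1],.2,-6.93)
E
```

```text
[ 0.59985458 -0.13790461  0.        ]
[ 0.6064907  -0.08330643  0.        ]
[ 0.61312681 -0.02870824  0.        ]
pos [0.422  0.1074 0.0654] zyaw -81.7 q6 91.2 t 14.12
shift [-134.5  140.6  268.4] roll -74.8 or 105.2
```

servo_tool(motion=[-30, 0, 0, 0, -70, 0, 0, 0, -110, 0, 0, 0, -140, 0, 0, 0, -140, 0, 0, 0])

```text
time_s: 14.75
ee_pos: [0.4226, 0.1076, 0.2065]
eef_rot: [1.616, 1.568, 0.19]
force: [-0.5, 0.2, -3.7]
grip_width: 0.0371
```

servo_tool(motion=[0, 20, 40, -8, 0, 43, 85, -16, 0, 65, 130, -24, 0, 90, 175, -32, 0, 115, 220, -40, 0, 130, 250, -48, 0, 141, 268, -56, 0, 141, 268, -64, 0, 141, 268, -70, 0, 141, 268, -74.8, 0, 141, 268, -74.8, 0, 141, 268, -74.8])

```text
time_s: 16.25
ee_pos: [0.5999, -0.1373, 0.2042]
eef_rot: [2.968, 1.569, 2.846]
force: [1.6, 0.2, -3.6]
grip_width: 0.0372
```

```bash
python3 - <<'E'
from h import *
o=ctrl.get_obs(); 
cam('wrist','wrist6.png');cam('scene','scene6.png');cam('side','side6.png')
b=o['ee_pos'][2]-.0654
t=fromV(0,-.191); plan(t[0],t[1],.07,-6.93)
# held bottle
P,C,hm,im=topmap(('scene','side','wrist'),zmax=.26)
V=toV(P)
for z0,z1 in ((.0,.025),(.03,.046),(.05,.063)):
    m=(abs(V[:,0])<.09)&(abs(V[:,1]+.191)<.045)&(P[:,2]>b+z0)&(P[:,2]<b+z1); Q=V[m]; print(z0,m.sum(),np.percentile(Q,[1,50,99],axis=0).round(4).tolist())
E
```

```text
pos [ 0.6001 -0.1374  0.2051] zyaw -6.96 q6 -9.3 t 16.4
shift [135.1  -0.6  -0.2] roll -0.0 or 180.0
0.0 878 [[-0.0271, -0.2092, 0.1404], [0.0014, -0.1648, 0.1527], [0.0265, -0.1607, 0.1635]]
0.03 1518 [[-0.0259, -0.2048, 0.1692], [0.0283, -0.1849, 0.1814], [0.0529, -0.1622, 0.1847]]
0.05 2752 [[-0.0251, -0.206, 0.1894], [0.001, -0.1707, 0.1992], [0.0251, -0.1629, 0.2012]]
```

View pics/wrist6.png

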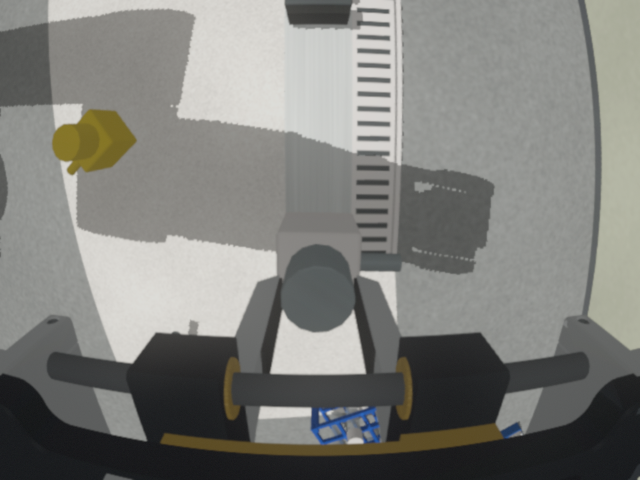

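View pics/scene6.png

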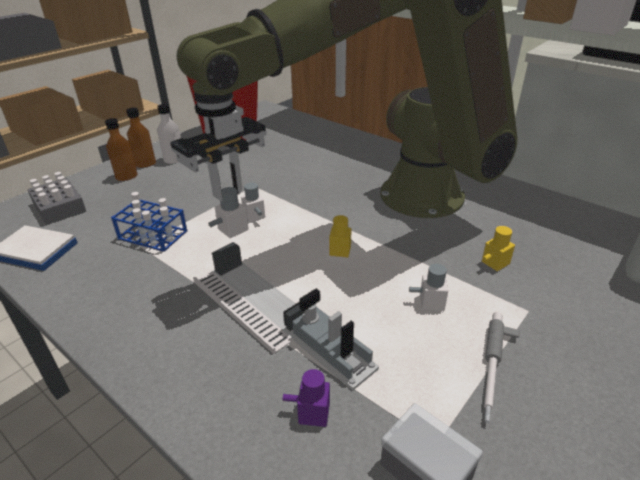

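The held bottle looks square with the bed in the wrist view, spout over the grate at (380,262). The body's front face is at y = −162 mm. Lowering it, 2 mm closer to the fixed jaw.

servo_tool(motion=[40, -2.5, 0, 0, 80, -2.5, 0, 0, 105, -2.5, 0, 0, 120, -2.5, 0, 0, 128, -2.5, 0, 0, 133, -2.5, 0, 0, 136, -2.5, 0, 0, 136, -2.5, 0, 0, 136, -2.5, 0, 0])

```text
time_s: 17.68
ee_pos: [0.6001, -0.1399, 0.0698]
eef_rot: [-0.179, 1.57, -0.299]
force: [0.1, -1.0, -3.2]
grip_width: 0.0372
```

servo_tool(motion=[0, 0, 0, 0, 0, 0, 0, 0, 0, 0, 0, 0, 0, 0, 0, 0, 0, 0, 0, 0], gripper=0.8)

```text
time_s: 18.3
ee_pos: [0.5999, -0.1398, 0.0695]
eef_rot: [0.336, 1.571, 0.216]
force: [-0.2, -0.1, -0.7]
grip_width: 0.0751
```

servo_tool(motion=[-20, 0, 0, 0, -50, 0, 0, 0, -90, 0, 0, 0, -130, 0, 0, 0, -130, 20, 0, 0, -130, 30, 0, 0, -130, 30, 0, 0])

```text
time_s: 19.18
ee_pos: [0.6032, -0.1091, 0.1982]
eef_rot: [3.019, 1.569, 2.9]
force: [-0.3, -0.1, -0.3]
grip_width: 0.0752
```

```bash
cat >> h.py <<'E'
def vb(y,P,C,base=.004):
    p=fromV(0,y); b=bottle(p[0],p[1],base=base,P=P,C=C)
    if b is not None: print('   VISE', toV(np.array([b[0][0],b[0][1],0])).round(4), 'yaw in vise',round(b[1]+np.degrees(VY),1))
E
python3 - <<'E'
from h import *
cam('wrist','wrist7.png')
P,C,_,_=topmap(('wrist','scene')); vb(-.19,P,C)
for b in ((.41,-.3),(.39,.26)): 
    bottle(*b,P=P,C=C)
plan(.395,-.303,.22,0)
E
```

```text
cap n 1582 circ [ 0.6012 -0.138 ] 0.0207 box c [ 0.5995 -0.1381] ext [0.0388 0.0396] spout yaw -7.4 n 234 maxr 0.0553 shoulder rect ((0.5986473560333252, -0.15348005294799805), (0.08662372827529907, 0.06445383280515671), 83.0816879272461)
   VISE [-0.0003 -0.1913  0.    ] yaw in vise -0.5
no cap 22
cap n 177 circ [0.3901 0.2565] 0.0196 box c [0.3903 0.2567] ext [0.0376 0.0383] spout yaw -50.9 n 42 maxr 0.0537 shoulder rect ((0.3910263478755951, 0.256687730550766), (0.0526164285838604, 0.04913097247481346), 36.50830841064453)
pos [ 0.6033 -0.1103  0.1987] zyaw -6.91 q6 -6.9 t 19.32
shift [ -21.1 -216.4 -183.6] roll -6.9 or 173.1
```

View pics/wrist7.png

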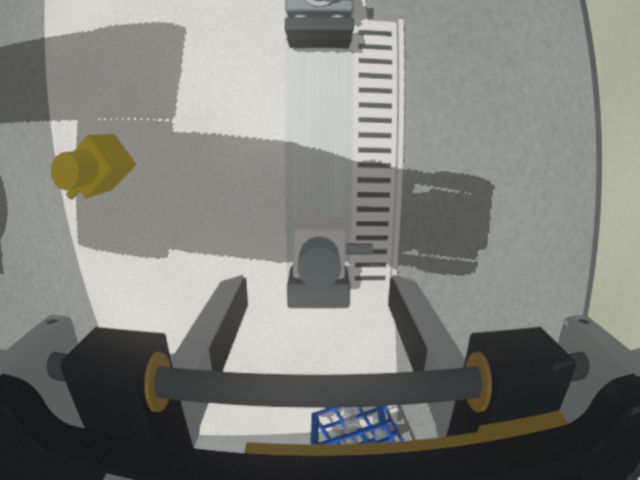

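Bottle one stands at vise (0, −191 mm), square to 0.5°. The wrist view shows it at (320,260) with its spout over the grate. Next is the right-hand (−y) bottle.

servo_tool(motion=[-21, -40, -35, -10, -21, -80, -70, -20, -21, -120, -105, -30, -21, -160, -140, -40, -21, -195, -165, -50, -21, -216, -184, -60, -21, -216, -184, -70, -21, -216, -184, -80, -21, -216, -184, -82, -21, -216, -184, -82, -21, -216, -184, -82], gripper=1)

```text
time_s: 20.7
ee_pos: [0.3949, -0.3024, 0.2204]
eef_rot: [1.101, 1.571, 2.41]
force: [-0.1, 0.3, 0.4]
grip_width: 0.0943
```

```bash
python3 - <<'E'
from h import *
cam('wrist','wrist8.png')
b=bottle(.395,-.303,('wrist',))
plan(b[0][0],b[0][1],.0655,b[1])
E
```

```text
cap n 1336 circ [ 0.3928 -0.3061] 0.0194 box c [ 0.3926 -0.3062] ext [0.037  0.0375] spout yaw 69.1 n 167 maxr 0.0533 shoulder rect ((0.39307504892349243, -0.30661290884017944), (0.05059562996029854, 0.05010776221752167), 68.34318542480469)
pos [ 0.3949 -0.3024  0.2204] zyaw 75.03 q6 -116.7 t 20.8
shift [154.9   1.2  -4.3] roll 5.9 or -174.1
```

View pics/wrist8.png

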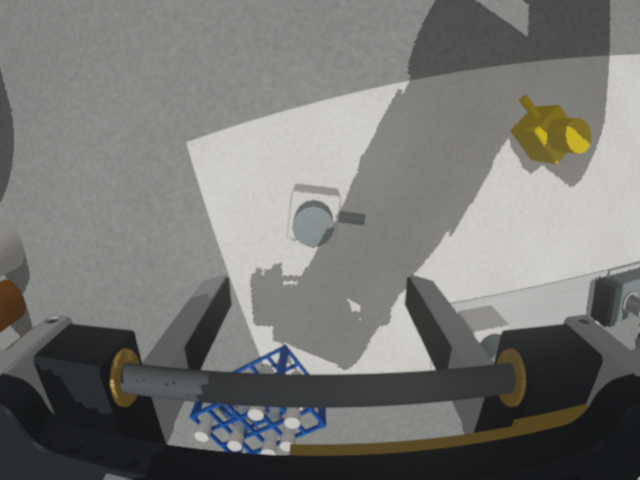

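The bottle is at (314,220) in the wrist view: axis (0.393, −0.306), yaw about 68.7°. Picking it.

servo_tool(motion=[40, 1.2, -4.3, 6.3, 80, 1.2, -4.3, 6.3, 110, 1.2, -4.3, 6.3, 135, 1.2, -4.3, 6.3, 155, 1.2, -4.3, 6.3, 155, 1.2, -4.3, 6.3, 155, 1.2, -4.3, 6.3])

```text
time_s: 21.68
ee_pos: [0.393, -0.3065, 0.0663]
eef_rot: [-1.927, 1.57, -0.727]
force: [0.3, 0.7, 0.7]
grip_width: 0.094
```

servo_tool(motion=[0, 0, 0, 0, 0, 0, 0, 0, 0, 0, 0, 0, 0, 0, 0, 0, 0, 0, 0, 0, 0, 0, 0, 0, 0, 0, 0, 0], gripper=0)

```text
time_s: 22.55
ee_pos: [0.3926, -0.3062, 0.0654]
eef_rot: [0.732, 1.571, 1.933]
force: [0.6, 0.7, 0.5]
grip_width: 0.0369
```

servo_tool(motion=[-30, 0, 0, 0, -70, 0, 0, 0, -110, 0, 0, 0, -140, 0, 0, 0, -140, 0, 0, 0])

```text
time_s: 23.18
ee_pos: [0.3931, -0.3067, 0.2066]
eef_rot: [-1.948, 1.568, -0.747]
force: [0.3, 0.4, -3.8]
grip_width: 0.037
```

```bash
python3 - <<'E'
from h import *
t=fromV(0,-.137); plan(t[0],t[1],.205,-6.93)
E
```

```text
pos [ 0.3931 -0.3067  0.2066] zyaw 68.8 q6 -111.0 t 23.18
shift [   1.6 -118.5  284.4] roll 75.7 or -104.3
```

servo_tool(motion=[0, -18, 40, 8, 0, -36, 85, 16, 0, -54, 130, 24, 0, -72, 175, 32, 0, -90, 220, 40, 0, -105, 255, 48, 0, -118, 284, 56, 0, -118, 284, 64, 0, -118, 284, 71, 0, -118, 284, 75.7, 0, -118, 284, 75.7, 0, -118, 284, 75.7])

```text
time_s: 24.68
ee_pos: [0.605, -0.0841, 0.2042]
eef_rot: [3.081, 1.569, 2.963]
force: [0.2, -0.9, -3.3]
grip_width: 0.0374
```

```bash
cat >> h.py <<'E'
def held(y,z0=.0655):
    o=ctrl.get_obs(); b=o['ee_pos'][2]-z0
    P,C,hm,im=topmap(('scene','side','wrist'),zmax=.26); V=toV(P)
    for a,c in ((.005,.025),(.03,.046),(.05,.063)):
        m=(abs(V[:,0])<.09)&(abs(V[:,1]-y)<.04)&(P[:,2]>b+a)&(P[:,2]<b+c); Q=V[m]; print(a,m.sum(),np.percentile(Q,[1,50,99],axis=0).round(4).tolist() if m.sum() else 0)
        if a==.03:
            S=Q[Q[:,0]>.034]
            if len(S)>20:
                vx,vy,x,yy=cv2.fitLine(S[:,:2].astype(np.float32),cv2.DIST_HUBER,0,.01,.01).ravel(); print('spout n',len(S),'mean y',S[:,1].mean().round(4),'dir deg',np.degrees(np.arctan2(vy,vx)).round(1))
E
python3 - <<'E'
from h import *
cam('wrist','wrist9.png'); held(-.137)
t=fromV(0,-.137); plan(t[0],t[1],.07,-6.93)
E
```

```text
0.005 763 [[-0.0289, -0.159, 0.1442], [-0.0005, -0.1137, 0.1544], [0.0251, -0.1105, 0.1639]]
0.03 1602 [[-0.0281, -0.1541, 0.1695], [0.0259, -0.1332, 0.1808], [0.0514, -0.1111, 0.1848]]
spout n 551 mean y -0.1372 dir deg -4.7
0.05 2780 [[-0.0267, -0.1558, 0.1897], [-0.0006, -0.1195, 0.1989], [0.0236, -0.1119, 0.2011]]
pos [ 0.6053 -0.0841  0.2052] zyaw -6.85 q6 -4.5 t 24.88
shift [ 1.352e+02 -1.000e-01  1.100e+00] roll 0.1 or -179.9
```

View pics/wrist9.png

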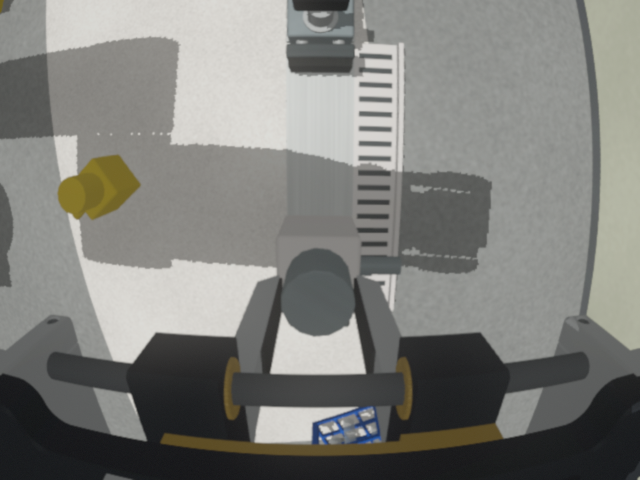

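It hangs square, with the spout at (380,265) and about 5 mm of gap to bottle one. Lowering it.

servo_tool(motion=[40, 0, 1.5, 0, 80, 0, 1.5, 0, 105, 0, 1.5, 0, 120, 0, 1.5, 0, 128, 0, 1.5, 0, 133, 0, 1.5, 0, 136, 0, 1.5, 0, 136, 0, 1.5, 0, 136, 0, 1.5, 0])

```text
time_s: 26.0
ee_pos: [0.607, -0.0843, 0.0699]
eef_rot: [-0.068, 1.57, -0.188]
force: [-0.3, 0.4, -3.6]
grip_width: 0.0371
```

servo_tool(motion=[0, 0, 0, 0, 0, 0, 0, 0, 0, 0, 0, 0, 0, 0, 0, 0, 0, 0, 0, 0], gripper=0.8)

```text
time_s: 26.62
ee_pos: [0.6068, -0.0843, 0.0695]
eef_rot: [-0.771, 1.571, -0.892]
force: [-0.3, 0.7, 0.4]
grip_width: 0.0753
```

servo_tool(motion=[-20, 0, 0, 0, -50, 0, 0, 0, -90, 0, 0, 0, -130, 0, 0, 0, -130, 0, 0, 0, -130, 0, 0, 0])

```text
time_s: 27.38
ee_pos: [0.6065, -0.0843, 0.1986]
eef_rot: [3.051, 1.57, 2.93]
force: [0.2, -0.3, -0.9]
grip_width: 0.0754
```

```bash
python3 - <<'E'
from h import *
cam('wrist','wrist10.png');cam('scene','scene10.png')
P,C,_,_=topmap(('wrist','scene')); vb(-.19,P,C);vb(-.136,P,C)
plan(.39,.257,.22,-51)
E
```

```text
cap n 3176 circ [ 0.6032 -0.1123] 0.0451 box c [ 0.6029 -0.1118] ext [0.047  0.0899] spout yaw -41.4 n 317 maxr 0.058 shoulder rect ((0.601585328578949, -0.13208147883415222), (0.12982994318008423, 0.06511498987674713), 83.33349609375)
   VISE [-1.000e-04 -1.647e-01  0.000e+00] yaw in vise -34.5
cap n 3110 circ [ 0.6029 -0.1087] 0.0447 box c [ 0.6029 -0.1099] ext [0.047  0.0888] spout yaw 25.2 n 357 maxr 0.0579 shoulder rect ((0.6046596765518188, -0.1042574942111969), (0.09182842075824738, 0.052212562412023544), 82.80928039550781)
   VISE [-0.0004 -0.1628  0.    ] yaw in vise 32.1
pos [ 0.6065 -0.0843  0.1984] zyaw -6.9 q6 -4.4 t 27.57
shift [ -21.1  312.8 -256. ] roll 44.1 or -135.9
```

View pics/scene10.png

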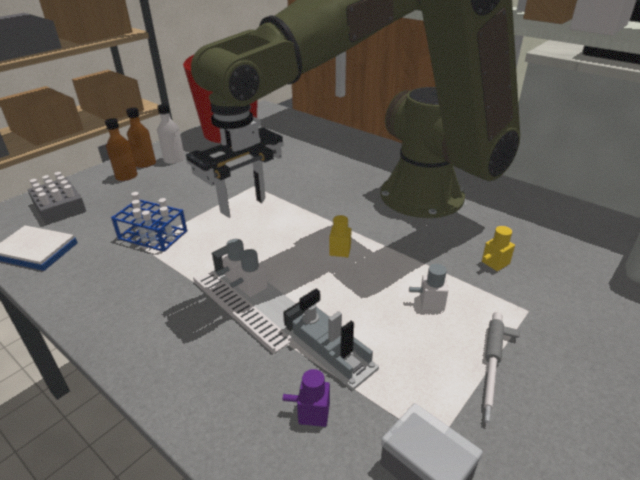

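Both bottles stand in the row: caps at (235,247) and (250,260) in the scene view. Now the third, at (433,288).

servo_tool(motion=[-21, 40, -35, 6, -21, 85, -70, 12, -21, 130, -105, 18, -21, 175, -140, 24, -21, 220, -180, 30, -21, 265, -215, 36, -21, 300, -245, 42, -21, 313, -256, 44, -21, 313, -256, 44, -21, 313, -256, 44, -21, 313, -256, 44], gripper=1)

```text
time_s: 28.95
ee_pos: [0.3907, 0.2565, 0.2203]
eef_rot: [-1.555, 1.571, -2.444]
force: [0.2, -0.8, 0.6]
grip_width: 0.094
```

```bash
python3 - <<'E'
from h import *
cam('wrist','wrist11.png')
b=bottle(.39,.257,('wrist',))
plan(b[0][0],b[0][1],.0655,b[1])
E
```

```text
cap n 1333 circ [0.388  0.2555] 0.0191 box c [0.3884 0.2555] ext [0.0371 0.0379] spout yaw -52.7 n 165 maxr 0.0532 shoulder rect ((0.38801145553588867, 0.25543808937072754), (0.050014883279800415, 0.0497923418879509), 36.637447357177734)
pos [0.3906 0.2566 0.2204] zyaw -50.94 q6 79.8 t 29.05
shift [154.9  -2.4  -0.5] roll 1.8 or -178.2
```

View pics/wrist11.png

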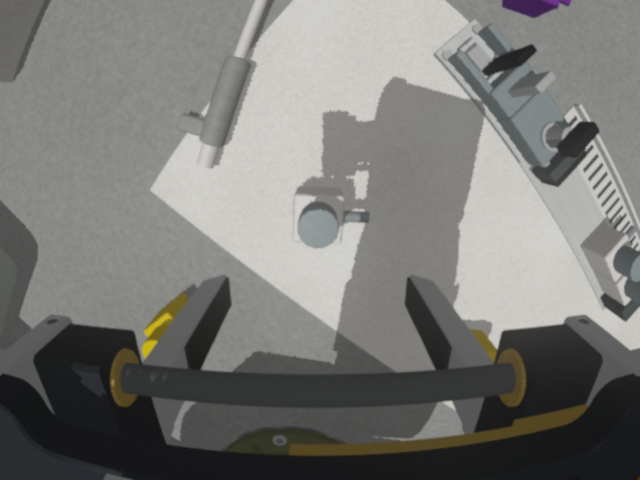

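```bash
python3 - <<'E'
from h import *
P,C,hm,im=topmap(x0=.05,y1=.7); C=C.astype(int)
m=(C[:,0]>C[:,2]+60)&(C[:,1]>C[:,2]+50)&(P[:,2]>.02)
Q=P[m]; d=np.hypot(Q[:,0]-.388,Q[:,1]-.2555); print(d.min(), Q[d<.3].min(0),Q[d<.3].max(0), Q[d.argmin()])
E
```

```text
0.1702141683694523 [ 0.13692523 -0.04215399  0.02000796] [0.40441251 0.33818148 0.10310687] [0.22299362 0.29728226 0.03815186]
```

servo_tool(motion=[40, -2.4, -0.5, 2.2, 80, -2.4, -0.5, 2.2, 110, -2.4, -0.5, 2.2, 135, -2.4, -0.5, 2.2, 155, -2.4, -0.5, 2.2, 155, -2.4, -0.5, 2.2, 155, -2.4, -0.5, 2.2])

```text
time_s: 30.08
ee_pos: [0.3885, 0.2562, 0.0663]
eef_rot: [1.469, 1.57, 0.542]
force: [-1.1, -0.4, 0.0]
grip_width: 0.0939
```

servo_tool(motion=[0, 0, 0, 0, 0, 0, 0, 0, 0, 0, 0, 0, 0, 0, 0, 0, 0, 0, 0, 0, 0, 0, 0, 0, 0, 0, 0, 0], gripper=0)

```text
time_s: 30.95
ee_pos: [0.3882, 0.256, 0.0655]
eef_rot: [0.119, 1.571, -0.808]
force: [1.4, -0.8, 0.2]
grip_width: 0.037
```

servo_tool(motion=[-30, 0, 0, 0, -70, 0, 0, 0, -110, 0, 0, 0, -145, 0, 0, 0, -145, 0, 0, 0])

```text
time_s: 31.58
ee_pos: [0.3887, 0.2565, 0.212]
eef_rot: [1.461, 1.567, 0.534]
force: [-0.4, -0.5, -3.4]
grip_width: 0.0375
```

```bash
python3 - <<'E'
from h import *
t=fromV(0,-.081); plan(t[0],t[1],.205,-6.93)
E
```

```text
pos [0.3887 0.2565 0.212 ] zyaw -53.1 q6 82.0 t 31.57
shift [  7.1   8.2 362.8] roll -46.2 or 133.8
```

servo_tool(motion=[0, 0, 45, -6, 0, 2, 90, -12, 0, 3, 135, -18, 0, 4, 180, -24, 0, 5, 225, -30, 0, 6, 270, -36, 0, 7, 310, -42, 0, 8, 345, -46.2, 5, 8, 363, -46.2, 5, 8, 363, -46.2, 5, 8, 363, -46.2])

```text
time_s: 32.95
ee_pos: [0.6119, -0.0284, 0.205]
eef_rot: [2.918, 1.57, 2.797]
force: [0.7, 0.3, -2.3]
grip_width: 0.0372
```

```bash
python3 - <<'E'
from h import *
cam('wrist','wrist12.png'); held(-.081)
t=fromV(0,-.081); plan(t[0],t[1],.07,-6.93)
P,C,_,_=topmap(('wrist','scene'));vb(-.12,P,C)
E
```

```text
0.005 857 [[-0.0275, -0.0991, 0.1455], [0.001, -0.0557, 0.1543], [0.0259, -0.0522, 0.1648]]
0.03 1642 [[-0.0264, -0.0961, 0.1703], [0.026, -0.0751, 0.1827], [0.0521, -0.0528, 0.1858]]
spout n 574 mean y -0.079 dir deg -0.6
0.05 2821 [[-0.0262, -0.0969, 0.1905], [0.0004, -0.0617, 0.1998], [0.0244, -0.0538, 0.202]]
pos [ 0.6122 -0.0287  0.2058] zyaw -6.87 q6 0.8 t 33.15
shift [1.358e+02 1.000e-01 8.000e-01] roll 0.1 or -179.9
cap n 106 circ [ 0.6064 -0.0839] 0.0204 box c [ 0.6141 -0.0846] ext [0.0281 0.039 ] spout yaw -10.1 n 70 maxr 0.0478 shoulder rect ((0.623805820941925, -0.08769863843917847), (0.04842570051550865, 0.08898301422595978), 41.46980667114258)
   VISE [ 0.0077 -0.1363  0.    ] yaw in vise -3.2
```

View pics/wrist12.png

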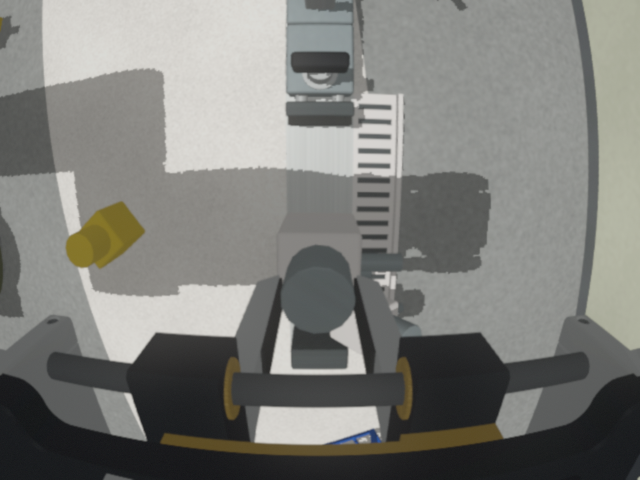

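Something is at (405,325), right of the held bottle, so a bottle may have been knocked. I'm checking before lowering.

```bash
python3 - <<'E'
from h import *
cam('scene','scene12.png');c=cam('side'); cv2.imwrite('pics/side12.png',cv2.resize(c['color'][100:330,180:440,::-1],None,fx=3,fy=2.6))
E
```

```text
(no output)
```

View pics/scene12.png

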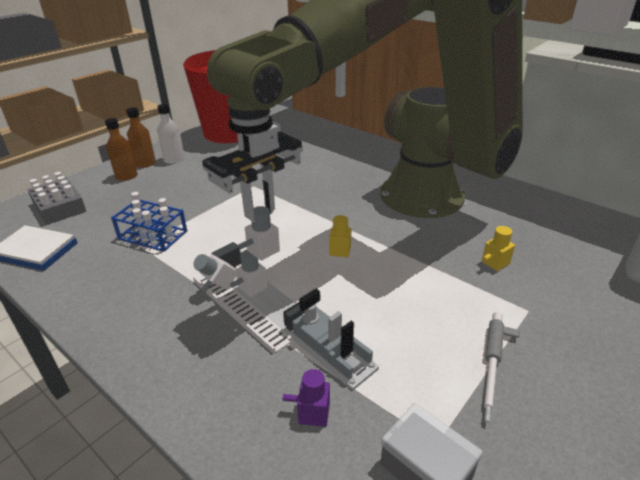

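View pics/side12.png

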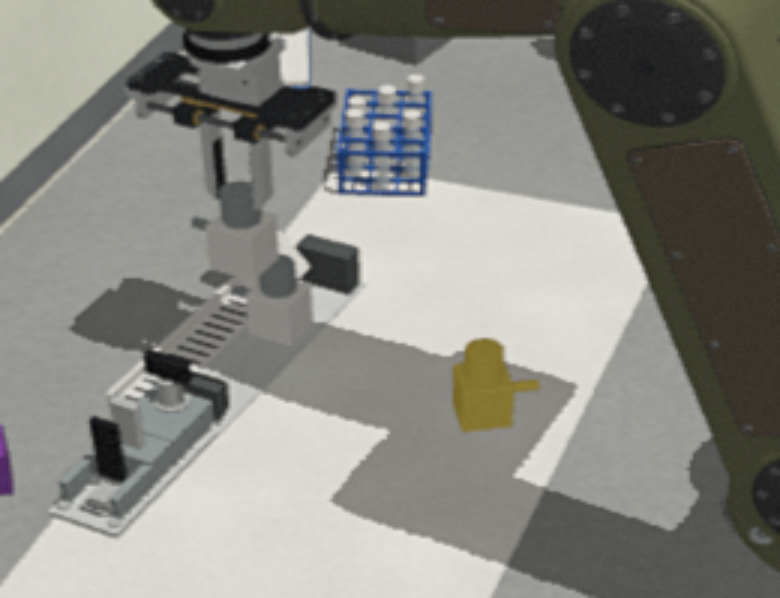

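Bottle one has been knocked over towards the grate and rim: its cap is at (205,265) in the scene view. I'll set the held bottle in slot 3 first, then look closely.

servo_tool(motion=[40, 0, 0, 0, 80, 0, 0, 0, 105, 0, 0, 0, 120, 0, 0, 0, 128, 0, 0, 0, 133, 0, 0, 0, 136, 0, 0, 0, 136, 0, 0, 0, 136, 0, 0, 0])

```text
time_s: 34.48
ee_pos: [0.6126, -0.0294, 0.0698]
eef_rot: [0.048, 1.57, -0.072]
force: [-0.3, 0.8, -3.0]
grip_width: 0.0373
```

servo_tool(motion=[0, 0, 0, 0, 0, 0, 0, 0, 0, 0, 0, 0, 0, 0, 0, 0, 0, 0, 0, 0], gripper=0.8)

```text
time_s: 35.1
ee_pos: [0.6125, -0.0294, 0.0695]
eef_rot: [0.149, 1.571, 0.029]
force: [0.5, 0.7, 1.1]
grip_width: 0.0749
```

servo_tool(motion=[-20, 0, 0, 0, -50, 0, 0, 0, -90, 0, 0, 0, -130, 0, 0, 0, -140, -40, 0, 0, -150, -80, 0, 0, -150, -110, 0, 0, -150, -110, 0, 0])

```text
time_s: 36.1
ee_pos: [0.5989, -0.1402, 0.2194]
eef_rot: [-2.289, 1.571, -2.412]
force: [-0.3, 0.8, -0.1]
grip_width: 0.0753
```

```bash
python3 - <<'E'
from h import *
c=cam('wrist','wrist13.png');c=cam('scene'); cv2.imwrite('pics/scene13.png',cv2.resize(c['color'][190:350,140:340,::-1],None,fx=4,fy=3.75))
E
```

```text
(no output)
```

View pics/wrist13.png

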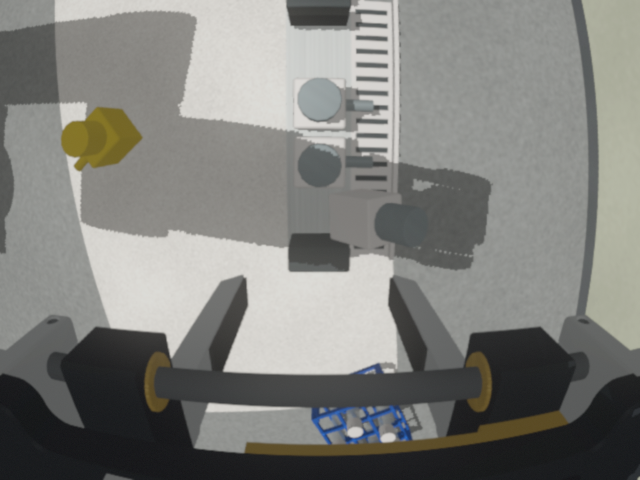

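View pics/scene13.png

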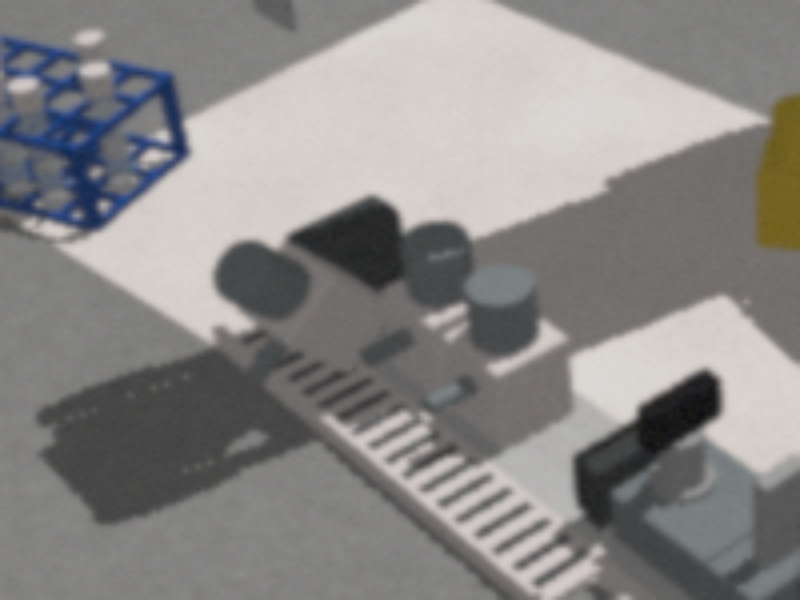

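The wrist view shows bottle one tipped towards +x, body at (360,218) and cap at (400,223), resting on its spout. Bottles two (320,160) and three (320,100) are fine. Measuring the tilt.

```bash
python3 - <<'E'
from h import *
P,C,hm,im=topmap(('wrist','scene','side')); C=C.astype(int); V=toV(P)
g=(C.max(1)-C.min(1))<45
m=g&(V[:,0]>-.04)&(V[:,0]<.16)&(V[:,1]<-.164)&(V[:,1]>-.26)&(V[:,2]>.018)
Q=V[m];print(len(Q),Q.min(0),Q.max(0))
np.save('fall.npy',np.c_[Q,C[m]])
# side profile image x-z, scale 4px/mm ; and y-z / top
for nm,(a,b) in {'xz':(0,2),'xy':(0,1)}.items():
    I=np.zeros((480,800,3),np.uint8)
    uu=((Q[:,a]+.04)*4000).astype(int).clip(0,799); vv=((.12-Q[:,2])*4000 if b==2 else (-.16-Q[:,1])*4000).astype(int).clip(0,479)
    I[vv,uu]=C[m][:,::-1]; I=cv2.dilate(I,np.ones((3,3)))
    cv2.imwrite(f'pics/fall_{nm}.png',I)
for y in (-.136,-.081):
    k=g&(abs(V[:,0])<.03)&(abs(V[:,1]-y)<.022)&(abs(V[:,2]-.102)<.004);q=V[k];print(y,k.sum(),np.percentile(q,[1,50,99],axis=0).round(4).tolist())
    k=g&(V[:,0]>.034)&(V[:,0]<.06)&(abs(V[:,1]-y)<.02)&(V[:,2]>.033)&(V[:,2]<.05);q=V[k];print('  spout',k.sum(),q.mean(0),cv2.fitLine(q[:,:2].astype(np.float32),cv2.DIST_HUBER,0,.01,.01).ravel())
E
```

```text
8957 [-0.03628229 -0.2583313   0.01804882] [ 0.10432949 -0.16423217  0.11267659]
-0.136 1716 [[-0.0177, -0.1562, 0.0986], [0.0001, -0.1379, 0.1016], [0.0173, -0.1202, 0.1037]]
  spout 293 [ 0.04419544 -0.13831724  0.0456927 ] [ 0.9939785  -0.10957528  0.04537617 -0.13812989]
-0.081 1754 [[-0.0184, -0.0988, 0.0987], [-0.0002, -0.0814, 0.1015], [0.017, -0.0633, 0.1039]]
  spout 293 [ 0.04380857 -0.08136414  0.0456115 ] [ 0.99903023  0.04402886  0.04380858 -0.08136414]
```

View pics/fall_xz.png

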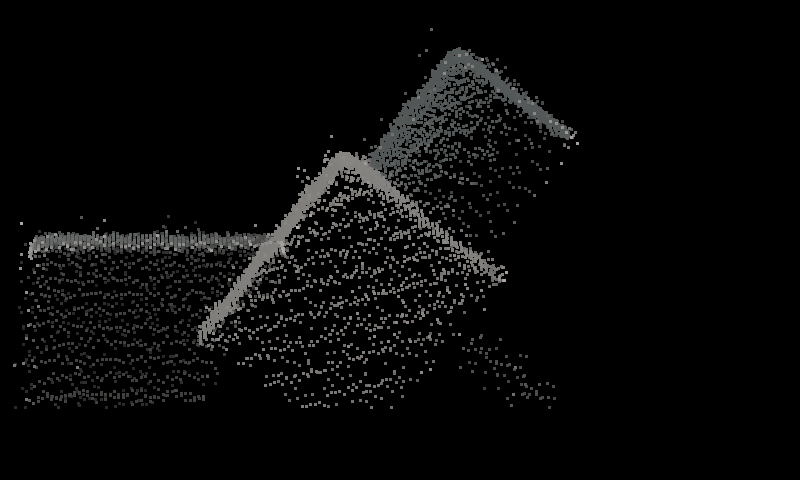

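View pics/fall_xy.png

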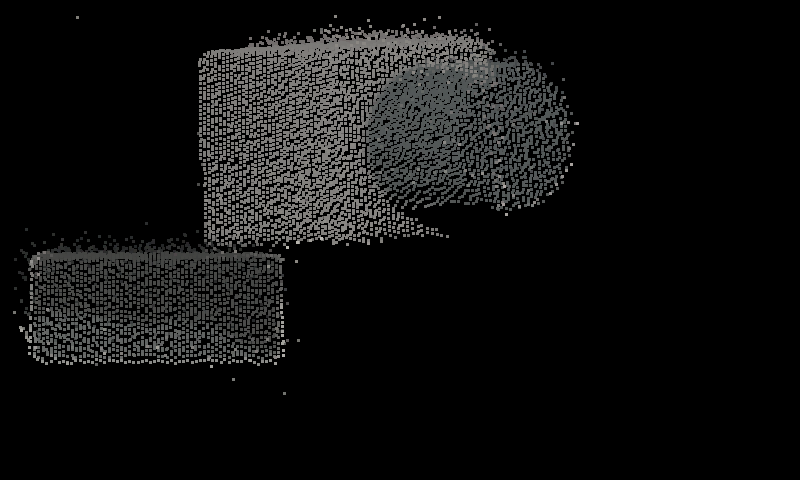

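Bottle one leans 38° towards +x, its spout resting on the rim and its lower edge at x ≈ 50 mm. The cap centre is at about (80, −194, 84) mm in vise coordinates. I'll pinch the cap across (along vise y) and swing it upright about that edge.

```bash
python3 - <<'E'
from h import *
t=fromV(.082,-.193); print(t); plan(t[0],t[1],.2,90-6.93)
import math
for a in np.arange(21.25,-16.5,-4): print(round(a,1), 'dx(vise)',round(1000*.0874*math.sin(math.radians(a))-31.7,1),'dz',round(1000*.0874*math.cos(math.radians(a))-81.5,1))
E
```

```text
[ 0.6810142  -0.14978384  0.        ]
pos [ 0.5994 -0.1376  0.2194] zyaw -6.83 q6 -9.5 t 36.35
shift [19.4 -2.4 82.5] roll -89.9 or 90.1
21.2 dx(vise) -0.0 dz -0.0
17.2 dx(vise) -5.8 dz 2.0
13.2 dx(vise) -11.7 dz 3.6
9.2 dx(vise) -17.7 dz 4.8
5.2 dx(vise) -23.7 dz 5.5
1.2 dx(vise) -29.8 dz 5.9
-2.8 dx(vise) -35.9 dz 5.8
-6.8 dx(vise) -42.0 dz 5.3
-10.8 dx(vise) -48.0 dz 4.4
-14.8 dx(vise) -54.0 dz 3.0
```

servo_tool(motion=[0, 0, 40, -10, 0, -2.4, 82, -20, 0, -2.4, 82, -30, 0, -2.4, 82, -40, 0, -2.4, 82, -50, 0, -2.4, 82, -60, 0, -2.4, 82, -70, 0, -2.4, 82, -80, 0, -2.4, 82, -90, 0, -2.4, 82, -90, 0, -2.4, 82, -90], gripper=0.66)

```text
time_s: 37.72
ee_pos: [0.6804, -0.1504, 0.2194]
eef_rot: [0.734, 1.571, 2.181]
force: [-0.3, -0.0, 1.1]
grip_width: 0.062
```

```bash
python3 - <<'E'
from h import *
cam('wrist','wrist14.png')
t=fromV(.082,-.193);  plan(t[0],t[1],.067,90-6.93); print(toV(ctrl.get_obs()['ee_pos']))
E
```

```text
pos [ 0.6804 -0.1505  0.2194] zyaw 82.93 q6 -98.4 t 37.77
shift [152.4  -0.5   0.8] roll -0.1 or 179.9
[ 0.08149532 -0.19380055  0.21941938]
```

View pics/wrist14.png

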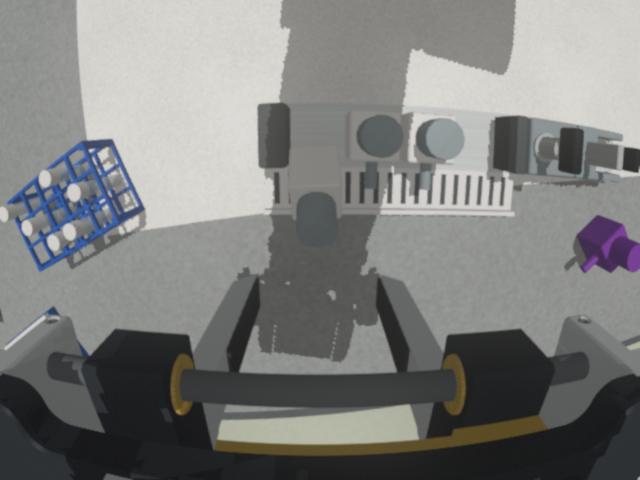

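The tilted cap is at (317,220), centred between the fingers. Descending, then pinching.

servo_tool(motion=[40, 0, 0.5, 0, 80, 0, 0.5, 0, 110, 0, 0.5, 0, 130, 0, 0.5, 0, 145, 0, 0.5, 0, 152, 0, 0.5, 0, 152, 0, 0.5, 0, 152, 0, 0.5, 0])

```text
time_s: 38.78
ee_pos: [0.6808, -0.1505, 0.0684]
eef_rot: [-1.736, 1.569, -0.286]
force: [-0.2, -0.4, 0.9]
grip_width: 0.062
```

servo_tool(motion=[0, 0, 0, 0, 0, 0, 0, 0, 0, 0, 0, 0, 0, 0, 0, 0, 0, 0, 0, 0, 0, 0, 0, 0], gripper=0, force=12)

```text
time_s: 39.52
ee_pos: [0.6805, -0.1505, 0.0676]
eef_rot: [-1.92, 1.57, -0.47]
force: [-0.7, -1.7, 2.0]
grip_width: 0.0373
```

servo_tool(motion=[-1, 3, 0, 0, -2, 6, 0, 0, -3, 9, 0, 0, -3.8, 12, 0, 0, -4.4, 15, 0, 0, -5, 18, 0, 0, -5.7, 24, 0, 0, -6, 30, 0, 0, -6, 36, 0, 0, -5.6, 42, 0, 0, -4.8, 48, 0, 0, -3.5, 54, 0, 0, -3.2, 56, 0, 0, -3.2, 56, 0, 0])

```text
time_s: 41.28
ee_pos: [0.6246, -0.144, 0.0715]
eef_rot: [-2.434, 1.57, -0.984]
force: [-2.5, -2.4, 9.2]
grip_width: 0.0378
```

```bash
python3 - <<'E'
from h import *
c=cam('wrist','wrist15.png');c=cam('scene'); cv2.imwrite('pics/scene15.png',cv2.resize(c['color'][150:350,140:340,::-1],None,fx=3,fy=3))
E
```

```text
(no output)
```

View pics/scene15.png

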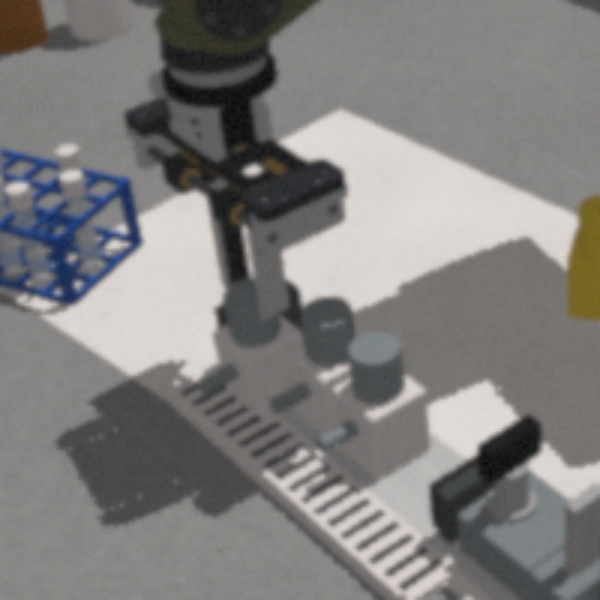

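View pics/wrist15.png

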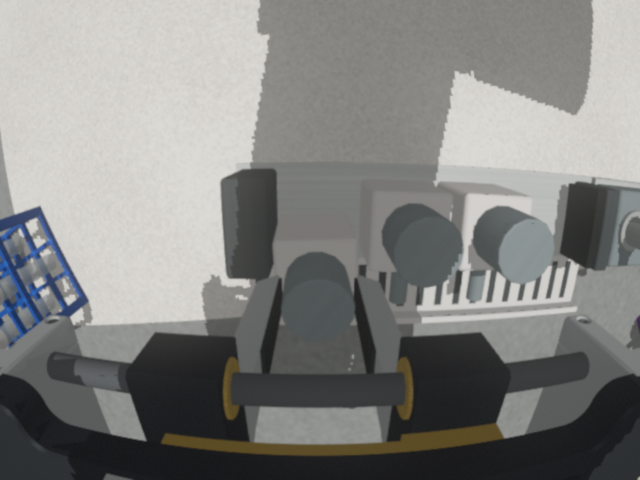

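It's back upright, spout at (218,380) in the zoomed view. Releasing it here, then rising to re-measure.

servo_tool(motion=[0, 0, 0, 0, 0, 0, 0, 0, 0, 0, 0, 0, 0, 0, 0, 0, 0, 0, 0, 0], gripper=0.5)

```text
time_s: 42.0
ee_pos: [0.6248, -0.1436, 0.0706]
eef_rot: [0.964, 1.571, 2.414]
force: [-0.2, -0.9, 0.5]
grip_width: 0.0475
```

servo_tool(motion=[-20, 0, 0, 0, -50, 0, 0, 0, -90, 0, 0, 0, -130, 0, 0, 0, -148, 0, 0, 10, -148, 0, 0, 20, -148, 0, 0, 30, -148, 0, 0, 40, -148, 0, 0, 50, -148, 0, 0, 60, -148, 0, 0, 70, -148, 0, 0, 80, -148, 0, 0, 90, -148, 0, 0, 90, -148, 0, 0, 90])

```text
time_s: 43.88
ee_pos: [0.6249, -0.1436, 0.2194]
eef_rot: [-0.14, 1.57, -0.256]
force: [-0.1, 0.8, 0.2]
grip_width: 0.0472
```

```bash
cat >> h.py <<'E'
def rows(ys=(-.195,-.137,-.081),names=('wrist','scene'),x=0.):
    P,C,_,_=topmap(names); C=C.astype(int); V=toV(P); g=(C.max(1)-C.min(1))<45; out=[]
    for y in ys:
        k=g&(abs(V[:,0]-x)<.05)&(abs(V[:,1]-y)<.026)&(abs(V[:,2]-.102)<.005);q=V[k]
        if k.sum()<50: print(y,'no cap',k.sum()); continue
        p=np.percentile(q,[1,99],axis=0); c=p.mean(0)
        sp=g&(V[:,0]>c[0]+.034)&(V[:,0]<c[0]+.06)&(abs(V[:,1]-c[1])<.018)&(V[:,2]>.033)&(V[:,2]<.052); s=V[sp]
        print('y',y,'n',k.sum(),'c',c[:2].round(4),'ext',(p[1]-p[0])[:2].round(4),'z',np.median(q[:,2]).round(4),'spout n',len(s),'mean',s.mean(0).round(4) if len(s) else 0,'maxx',np.percentile(s[:,0],98).round(4) if len(s) else 0,'yaw',np.degrees(np.arctan2(s[:,1].mean()-c[1],s[:,0].mean()-c[0])).round(1) if len(s) else 0)
E
python3 - <<'E'
from h import *
cam('wrist','wrist16.png')
rows((-.195,-.137,-.081)); rows((-.195,),x=.025,names=('wrist',)); print(toV(ctrl.get_obs()['ee_pos']))
t=fromV(.025,-.195); plan(t[0],t[1],.0695,-6.93)
E
```

```text
y -0.195 n 1544 c [ 0.0243 -0.1969] ext [0.0361 0.0357] z 0.1016 spout n 266 mean [ 0.0681 -0.1932  0.0459] maxx 0.0783 yaw 4.8
y -0.137 n 1632 c [ 1.000e-04 -1.381e-01] ext [0.0351 0.035 ] z 0.1016 spout n 265 mean [ 0.0439 -0.1381  0.0459] maxx 0.0543 yaw -0.1
y -0.081 n 1684 c [-0.0002 -0.0814] ext [0.0354 0.0355] z 0.1014 spout n 286 mean [ 0.0439 -0.0812  0.0459] maxx 0.0543 yaw 0.2
y -0.195 n 1384 c [ 0.0238 -0.1969] ext [0.0352 0.0354] z 0.1017 spout n 217 mean [ 0.0676 -0.1937  0.0465] maxx 0.0769 yaw 4.2
[ 0.02547277 -0.19366813  0.21877083]
pos [ 0.6248 -0.1436  0.2188] zyaw -6.81 q6 -9.4 t 44.08
shift [149.3  -1.3  -0.5] roll 0.1 or -179.9
```

View pics/wrist16.png

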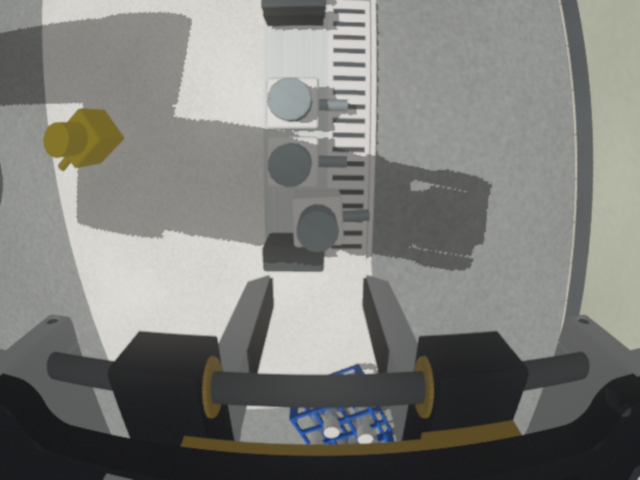

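Bottle one is upright at (24, −197) mm, turned +4.5°: cap at (318,228) in the wrist view. I'll re-grip across x, lift it slightly, shift to x = 0 and straighten it.

servo_tool(motion=[0, -2.3, -1.5, -4.4, 40, -2.3, -1.5, -4.4, 80, -2.3, -1.5, -4.4, 110, -2.3, -1.5, -4.4, 130, -2.3, -1.5, -4.4, 143, -2.3, -1.5, -4.4, 149, -2.3, -1.5, -4.4, 149, -2.3, -1.5, -4.4], gripper=0.8)

```text
time_s: 45.08
ee_pos: [0.6232, -0.1458, 0.0698]
eef_rot: [-0.262, 1.571, -0.305]
force: [0.4, 0.9, -0.8]
grip_width: 0.0754
```

servo_tool(motion=[0, 0, 0, 0, 0, 0, 0, 0, 0, 0, 0, 0, 0, 0, 0, 0, 0, 0, 0, 0, 0, 0, 0, 0], gripper=0, force=30)

```text
time_s: 45.82
ee_pos: [0.6233, -0.1458, 0.0698]
eef_rot: [-0.134, 1.57, -0.177]
force: [1.6, -0.9, 1.2]
grip_width: 0.0375
```

```bash
python3 - <<'E'
from h import *
t=fromV(0,-.194); plan(t[0],t[1],.0695,-6.93); print(toV(ctrl.get_obs()['ee_pos']))
E
```

```text
pos [ 0.6233 -0.1458  0.0698] zyaw -2.5 q6 -13.9 t 45.83
shift [  0.3   3.8 -24. ] roll 4.4 or -175.6
[ 0.02421198 -0.19596448  0.0698364 ]
```

servo_tool(motion=[-5, 0, 0, 0, -5, 3, 0, 2, -5, 3, 0, 4.4, -5, 3, -8, 4.4, -5, 3.5, -16, 4.4, -5, 3.5, -24, 4.4, -5, 3.5, -24, 4.4, 0, 3.5, -24, 4.4, 0.5, 3.5, -24, 4.4, 0.5, 3.5, -24, 4.4])

```text
time_s: 47.08
ee_pos: [0.5996, -0.1413, 0.0693]
eef_rot: [-0.118, 1.57, -0.239]
force: [1.5, -0.7, 0.1]
grip_width: 0.0369
```

servo_tool(motion=[0, 0, 0, 0, 0, 0, 0, 0, 0, 0, 0, 0, 0, 0, 0, 0, 0, 0, 0, 0], gripper=0.8)

```text
time_s: 47.7
ee_pos: [0.5992, -0.1412, 0.0691]
eef_rot: [-3.089, 1.571, 3.074]
force: [-0.2, -0.1, -0.3]
grip_width: 0.0756
```

servo_tool(motion=[-20, 0, 0, 0, -50, 0, 0, 0, -90, 0, 0, 0, -130, 0, 0, 0, -150, 0, 0, 0, -150, 0, 0, 0])

```text
time_s: 48.45
ee_pos: [0.5997, -0.1413, 0.2204]
eef_rot: [-0.167, 1.568, -0.288]
force: [0.3, 0.5, -0.9]
grip_width: 0.0752
```

```bash
python3 - <<'E'
from h import *
cam('wrist','wrist17.png')
rows(names=('wrist',))
P,C,_,_=topmap(('scene','side','wrist'));V=toV(P)
for b in ((-.04,.04,.03,.1,.104,.12),(-.03,.03,.11,.155,.1,.12),(-.03,.03,.155,.2,.1,.12)):
    m=(V[:,0]>b[0])&(V[:,0]<b[1])&(V[:,1]>b[2])&(V[:,1]<b[3])&(V[:,2]>b[4])&(V[:,2]<b[5]);Q=V[m];print(len(Q),np.percentile(Q,[2,50,98],axis=0).round(4).tolist())
t=fromV(0,.145); plan(t[0],t[1],.2,83.07)
E
```

```text
y -0.195 n 1385 c [-0.0011 -0.1951] ext [0.0352 0.0346] z 0.1017 spout n 204 mean [ 0.0424 -0.1955  0.0464] maxx 0.0514 yaw -0.5
y -0.137 n 1496 c [-0.0003 -0.1385] ext [0.0341 0.0344] z 0.1016 spout n 239 mean [ 0.0435 -0.139   0.0462] maxx 0.0529 yaw -0.7
y -0.081 n 1509 c [-0.0005 -0.0818] ext [0.0352 0.0345] z 0.1015 spout n 228 mean [ 0.0429 -0.0822  0.0461] maxx 0.0521 yaw -0.4
263 [[-0.0244, 0.0541, 0.1046], [0.0012, 0.064, 0.1116], [0.0235, 0.0696, 0.1163]]
129 [[-0.0155, 0.1264, 0.1002], [-0.0, 0.1329, 0.106], [0.0148, 0.1377, 0.1093]]
124 [[-0.014, 0.1582, 0.1007], [0.0012, 0.1649, 0.106], [0.0146, 0.1689, 0.1097]]
pos [ 0.5989 -0.1411  0.2179] zyaw -6.9 q6 -9.8 t 48.7
shift [ 18.  339.3   0.8] roll -90.0 or 90.0
```

View pics/wrist17.png

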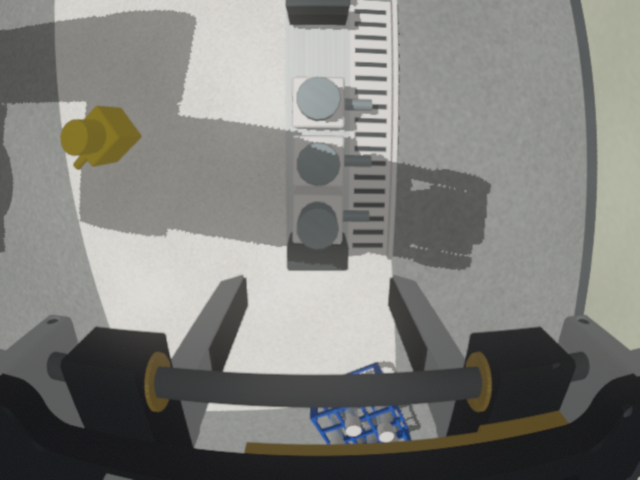

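The row is complete: three caps at (318,100), (318,162) and (318,225), all on x ≈ 0 and square within 1°. Moving back to the lever.

servo_tool(motion=[10, 40, 0, -10, 10, 85, 0, -20, 10, 130, 0, -30, 10, 175, 0, -40, 10, 220, 0, -50, 10, 265, 0, -60, 10, 305, 0, -70, 10, 332, 0.8, -80, 10, 332, 0.8, -90, 10, 332, 0.8, -90, 10, 332, 0.8, -90], gripper=1)

```text
time_s: 50.08
ee_pos: [0.6399, 0.1879, 0.2088]
eef_rot: [1.92, 1.57, -2.917]
force: [0.5, -0.6, -0.4]
grip_width: 0.0939
```

```bash
python3 - <<'E'
from h import *
cam('wrist','wrist18.png')
P,C,_,_=topmap(('scene','side','wrist'));V=toV(P)
for b in ((-.04,.04,.03,.1,.104,.12),(-.03,.03,.11,.155,.1,.12),(-.03,.03,.155,.2,.1,.12)):
    m=(V[:,0]>b[0])&(V[:,0]<b[1])&(V[:,1]>b[2])&(V[:,1]<b[3])&(V[:,2]>b[4])&(V[:,2]<b[5]);Q=V[m];print(len(Q),np.percentile(Q,[2,50,98],axis=0).round(4).tolist())
rows(names=('scene','side','wrist'))
t=fromV(0.001,.138); plan(t[0],t[1],.0665,83.07)
E
```

```text
1167 [[-0.0237, 0.0546, 0.1047], [-0.002, 0.0624, 0.1131], [0.0216, 0.0686, 0.1151]]
528 [[-0.0152, 0.126, 0.1008], [-0.0014, 0.1311, 0.1072], [0.0139, 0.1367, 0.1089]]
489 [[-0.0151, 0.1579, 0.1007], [-0.0013, 0.1628, 0.1071], [0.0133, 0.168, 0.109]]
y -0.195 n 825 c [-0.0009 -0.1944] ext [0.0365 0.0355] z 0.1017 spout n 167 mean [ 0.0442 -0.1934  0.0452] maxx 0.054 yaw 1.2
y -0.137 n 1012 c [-0.0006 -0.1372] ext [0.0367 0.0353] z 0.1017 spout n 207 mean [ 0.0441 -0.136   0.0454] maxx 0.0541 yaw 1.5
y -0.081 n 1190 c [-0.0002 -0.0804] ext [0.0365 0.0362] z 0.1017 spout n 245 mean [ 0.0439 -0.0793  0.0452] maxx 0.0539 yaw 1.4
pos [0.6399 0.1882 0.2092] zyaw 83.05 q6 -69.8 t 50.42
shift [142.7  -0.5   0.5] roll -0.0 or 180.0
```

View pics/wrist18.png

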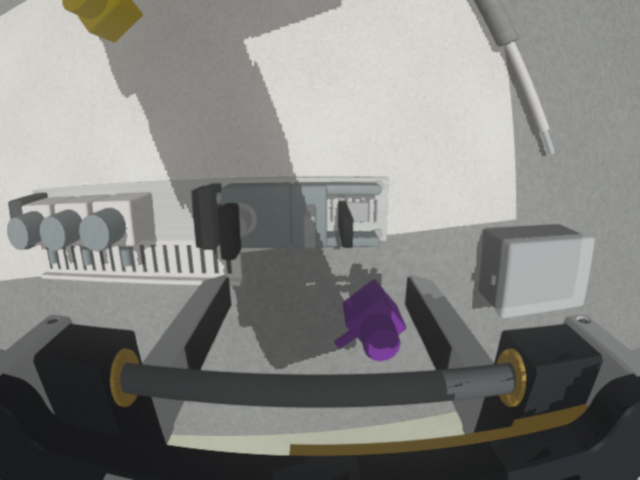

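The post and lever are at (330,222), with the three bottles at the left. Descending to pinch them.

servo_tool(motion=[40, 0, 0, 0, 80, 0, 0, 0, 115, 0, 0, 0, 135, 0, 0, 0, 143, 0, 0, 0, 143, 0, 0, 0, 143, 0, 0, 0])

```text
time_s: 51.3
ee_pos: [0.6405, 0.1884, 0.0675]
eef_rot: [-1.212, 1.569, 0.238]
force: [-0.8, -0.2, -0.0]
grip_width: 0.0938
```

servo_tool(motion=[0, 0, 0, 0, 0, 0, 0, 0, 0, 0, 0, 0, 0, 0, 0, 0, 0, 0, 0, 0, 0, 0, 0, 0, 0, 0, 0, 0, 0, 0, 0, 0], gripper=0, force=40)

```text
time_s: 52.3
ee_pos: [0.6398, 0.1879, 0.0661]
eef_rot: [2.715, 1.57, -2.118]
force: [-1.5, -2.1, -1.4]
grip_width: 0.0179
```

servo_tool(motion=[0, 0, -5, 0, 0, 0, -12, 0, 0, 0, -20, 0, 0, 0, -28, 0, 0, 0, -36, 0, 0, 0, -44, 0, 0, 0, -50, 0, 0, 0, -50, 0])

```text
time_s: 53.3
ee_pos: [0.6337, 0.1378, 0.066]
eef_rot: [2.49, 1.57, -2.343]
force: [-1.9, -0.7, -2.3]
grip_width: 0.0172
```

servo_tool(motion=[0, 0, -3, 0, 0, 0, -6, 0, 0, 0, -9, 0, 0, 0, -12, 0, 0, 0, -15, 0, 0, 0, -18, 0, 0, 0, -20, 0, 0, 0, -22, 0, 0, 0, -24, 0, 0, 0, -24, 0])

```text
time_s: 54.55
ee_pos: [0.6309, 0.1147, 0.0661]
eef_rot: [2.173, 1.57, -2.659]
force: [-1.9, 2.2, -3.8]
grip_width: 0.0171
```

```bash
python3 - <<'E'
from h import *
cam('wrist','wrist19.png'); rows(names=('scene','side','wrist'),ys=(-.195,-.137,-.082)); o=ctrl.get_obs(); print(o['force'],toV(o['ee_pos']))
E
```

```text
y -0.195 n 230 c [-0.0006 -0.1949] ext [0.0383 0.0369] z 0.1008 spout n 110 mean [ 0.0479 -0.1926  0.0441] maxx 0.054 yaw 2.7
y -0.137 n 1502 c [-0.0006 -0.1352] ext [0.0358 0.0322] z 0.1016 spout n 62 mean [ 0.0453 -0.1355  0.0436] maxx 0.0545 yaw -0.5
y -0.082 n 2520 c [-0.0011 -0.083 ] ext [0.0349 0.0354] z 0.1016 spout n 435 mean [ 0.0435 -0.0817  0.0456] maxx 0.0534 yaw 1.7
[-3.25772741  1.85142381 -4.47601565] [0.00035333 0.06350329 0.06605873]
```

View pics/wrist19.png

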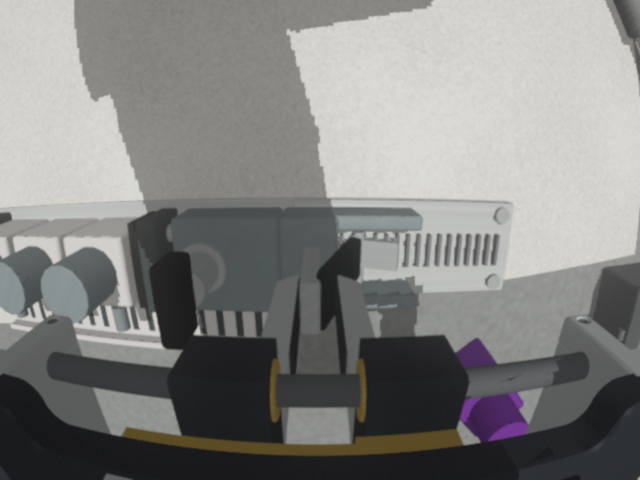

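The pad has met the row at (140,260). I'll push on gently to close the gaps.

servo_tool(motion=[0, 0, -1.5, 0, 0, 0, -3, 0, 0, 0, -4.5, 0, 0, 0, -6, 0, 0, 0, -7.5, 0, 0, 0, -9, 0, 0, 0, -10, 0, 0, 0, -10, 0])

```text
time_s: 55.75
ee_pos: [0.6297, 0.1051, 0.066]
eef_rot: [0.439, 1.57, 1.889]
force: [-1.2, 4.9, -5.3]
grip_width: 0.0171
```

servo_tool(motion=[0, 0, -1, 0, 0, 0, -2, 0, 0, 0, -3, 0, 0, 0, -3, 0])

```text
time_s: 56.25
ee_pos: [0.6294, 0.1023, 0.0661]
eef_rot: [0.157, 1.57, 1.607]
force: [-1.0, 5.6, -6.8]
grip_width: 0.0176
```

```bash
python3 - <<'E'
from h import *
cam('scene','scene20.png'); rows(names=('scene','side','wrist'),ys=(-.195,-.145,-.093)); o=ctrl.get_obs(); print(o['force'],toV(o['ee_pos']))
E
```

```text
y -0.195 n 216 c [-0.0004 -0.1932] ext [0.0385 0.0396] z 0.1006 spout n 141 mean [ 0.0479 -0.1925  0.0444] maxx 0.054 yaw 0.8
y -0.145 n 1757 c [-0.0004 -0.1423] ext [0.0359 0.0331] z 0.1016 spout n 76 mean [ 0.0473 -0.1416  0.0442] maxx 0.0554 yaw 0.9
y -0.093 n 2544 c [-0.0009 -0.094 ] ext [0.0354 0.0352] z 0.1016 spout n 436 mean [ 0.0437 -0.0928  0.0456] maxx 0.0543 yaw 1.6
[-1.40797734  6.2257333  -6.30106568] [0.00035064 0.05104174 0.06607994]
```

Nearly closed up. I'll push on a few more mm, watching the force.

servo_tool(motion=[0, 0, -1, 0, 0, 0, -2, 0, 0, 0, -2, 0])

```text
time_s: 56.82
ee_pos: [0.6292, 0.1005, 0.0661]
eef_rot: [0.051, 1.57, 1.502]
force: [-1.1, 7.4, -5.8]
grip_width: 0.0175
```

servo_tool(motion=[0, 0, -1, 0, 0, 0, -2, 0, 0, 0, -2, 0])

```text
time_s: 57.2
ee_pos: [0.629, 0.0986, 0.0661]
eef_rot: [0.004, 1.57, 1.455]
force: [-2.2, 7.7, -5.6]
grip_width: 0.0172
```

servo_tool(motion=[0, 0, -1, 0, 0, 0, -2, 0, 0, 0, -2, 0])

```text
time_s: 57.58
ee_pos: [0.6288, 0.0972, 0.0661]
eef_rot: [-0.088, 1.569, 1.363]
force: [0.1, 11.6, -6.8]
grip_width: 0.0172
```

servo_tool(motion=[0, 0, -1, 0, 0, 0, -2, 0, 0, 0, -2, 0])

```text
time_s: 57.95
ee_pos: [0.6286, 0.0958, 0.0661]
eef_rot: [-0.124, 1.568, 1.327]
force: [0.3, 15.1, -7.5]
grip_width: 0.0171
```

```bash
python3 - <<'E'
from h import *
c=cam('scene'); cv2.imwrite('pics/scene21.png',cv2.resize(c['color'][190:390,180:380,::-1],None,fx=3,fy=3)); rows(names=('scene','side','wrist'),ys=(-.195,-.145,-.096)); o=ctrl.get_obs(); print(o['force'],toV(o['ee_pos']))
E
```

```text
y -0.195 n 222 c [-0.0004 -0.1971] ext [0.0384 0.0361] z 0.1008 spout n 147 mean [ 0.048  -0.1948  0.0444] maxx 0.0544 yaw 2.7
y -0.145 n 1885 c [-0.0004 -0.1461] ext [0.0359 0.0338] z 0.1016 spout n 82 mean [ 0.0478 -0.1453  0.0447] maxx 0.0552 yaw 1.0
y -0.096 n 2624 c [-0.0007 -0.0974] ext [0.0358 0.0357] z 0.1016 spout n 430 mean [ 0.0438 -0.096   0.0457] maxx 0.0539 yaw 1.8
[ 1.10646236 15.74091427 -7.35938278] [0.00036066 0.04446324 0.066082  ]
```

View pics/scene21.png

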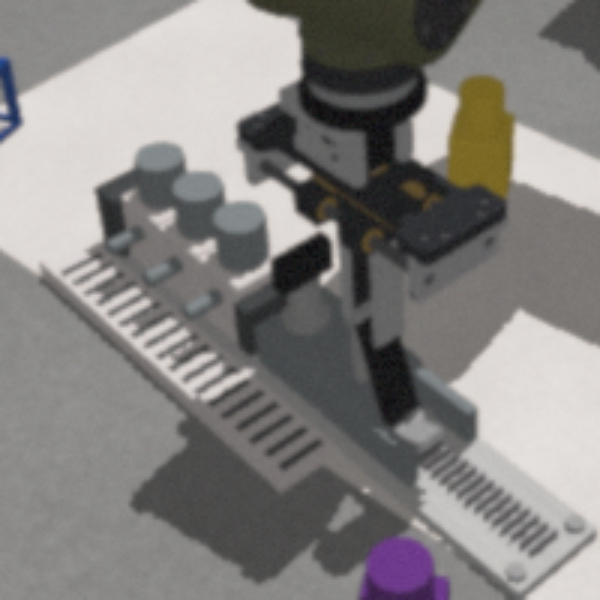

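The row is closed up against the fixed jaw, caps at (160,175), (198,205) and (240,235), and the force is rising. Letting go of the lever.

servo_tool(motion=[0, 0, 0, 0, 0, 0, 0, 0, 0, 0, 0, 0, 0, 0, 0, 0, 0, 0, 0, 0, 0, 0, 0, 0, 0, 0, 0, 0], gripper=1)

```text
time_s: 59.02
ee_pos: [0.6285, 0.0935, 0.0661]
eef_rot: [3.123, 1.57, -1.71]
force: [0.6, -0.0, 0.5]
grip_width: 0.0835
```

servo_tool(motion=[-30, 0, 0, 0, -70, 0, 0, 0, -110, 0, 0, 0, -134, 0, 0, 0, -134, 0, 0, 0, -134, 0, 0, 0])

```text
time_s: 59.78
ee_pos: [0.628, 0.0937, 0.1984]
eef_rot: [1.907, 1.568, -2.926]
force: [-0.2, -0.8, -0.5]
grip_width: 0.0942
```

```bash
python3 - <<'E'
from h import *
cam('wrist','wrist22.png')
P,C,_,_=topmap(('scene','side','wrist'));V=toV(P)
for b in ((-.04,.04,-.06,-.005,.104,.12),(-.03,.03,.01,.055,.1,.12),(-.03,.03,.058,.11,.1,.12)):
    m=(V[:,0]>b[0])&(V[:,0]<b[1])&(V[:,1]>b[2])&(V[:,1]<b[3])&(V[:,2]>b[4])&(V[:,2]<b[5]);Q=V[m];print(len(Q),np.percentile(Q,[2,50,98],axis=0).round(4).tolist(),cv2.minAreaRect(Q[:,:2].astype(np.float32)))
rows(names=('scene','side','wrist'),ys=(-.195,-.145,-.096))
E
```

```text
1250 [[-0.0236, -0.032, 0.1046], [-0.0023, -0.0238, 0.113], [0.0207, -0.0175, 0.1149]] ((-0.000601205974817276, -0.025093816220760345), (0.05056241527199745, 0.01897871494293213), 2.9909353256225586)
533 [[-0.0149, 0.0397, 0.101], [-0.0015, 0.0446, 0.1073], [0.0128, 0.0511, 0.1092]] ((-0.0013660937547683716, 0.046128049492836), (0.01462704036384821, 0.033264145255088806), 86.05965423583984)
504 [[-0.0147, 0.0717, 0.1007], [-0.0014, 0.0763, 0.1071], [0.0127, 0.0818, 0.109]] ((3.966502845287323e-05, 0.07748708128929138), (0.012369273230433464, 0.030245913192629814), 87.91120910644531)
y -0.195 n 1122 c [-0.0006 -0.1975] ext [0.0359 0.0361] z 0.1018 spout n 216 mean [ 0.0443 -0.196   0.0454] maxx 0.0543 yaw 2.0
y -0.145 n 1304 c [-0.0004 -0.1478] ext [0.0361 0.0355] z 0.1017 spout n 236 mean [ 0.0441 -0.1463  0.0456] maxx 0.055 yaw 1.9
y -0.096 n 1530 c [-0.0004 -0.0979] ext [0.0354 0.0354] z 0.1016 spout n 262 mean [ 0.0436 -0.0967  0.0457] maxx 0.0548 yaw 1.6
```

View pics/wrist22.png

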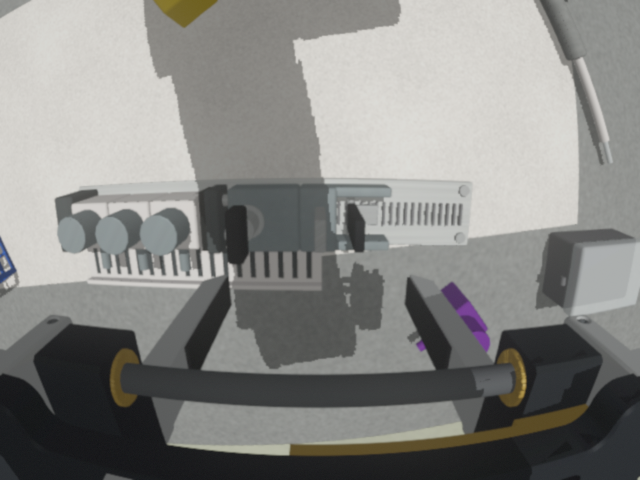

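The lever is let go and upright at (357,228). The row still stands with the pad against it at (212,225). Next I'll grip the knob bar at (236,233).

```bash
python3 - <<'E'
from h import *
t=fromV(-.001,-.0248); plan(t[0],t[1],.082,83.07)
E
```

```text
pos [0.6284 0.094  0.1997] zyaw 83.1 q6 -77.9 t 60.12
shift [117.7   1.3 -67.4] roll 0.0 or -180.0
```

servo_tool(motion=[0, 1.3, -40, 0, 0, 1.3, -67.4, 0, 0, 1.3, -67.4, 0, 40, 1.3, -67.4, 0, 80, 1.3, -67.4, 0, 105, 1.3, -67.4, 0, 117, 1.3, -67.4, 0, 117, 1.3, -67.4, 0, 117, 1.3, -67.4, 0], gripper=0.42)

```text
time_s: 61.25
ee_pos: [0.6197, 0.0275, 0.0844]
eef_rot: [-1.429, 1.569, 0.022]
force: [0.6, -0.3, 0.2]
grip_width: 0.0396
```

servo_tool(motion=[0, 0, 0, 0, 0, 0, 0, 0, 0, 0, 0, 0, 0, 0, 0, 0, 0, 0, 0, 0, 0, 0, 0, 0], gripper=0, force=40)

```text
time_s: 62.0
ee_pos: [0.6191, 0.0263, 0.0835]
eef_rot: [-2.94, 1.57, -1.49]
force: [-1.7, -5.1, 1.6]
grip_width: 0.0134
```

```bash
python3 - <<'E'
from h import *
cam('wrist','wrist23.png');o=ctrl.get_obs();print(o['moment'],o['force'],toV(o['ee_pos']),np.degrees(o['qpos'][5]))
E
```

```text
[-1.04250026e+00  1.92478524e-01 -8.60870260e-04] [-1.69677408 -5.92008193  1.76134745] [-0.00067785 -0.02566866  0.08345268] -83.96763369437276
```

View pics/wrist23.png

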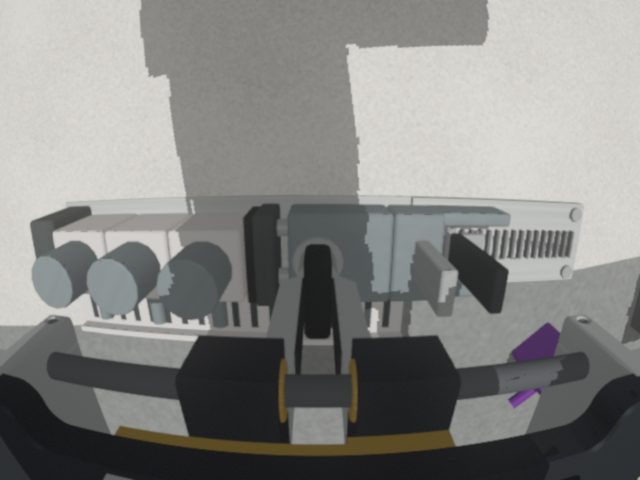

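The bar is held: 13.4 mm wide, at (318,285) in the wrist view. Turning clockwise, which is positive roll.

servo_tool(motion=[0, 0, -1, 0, 0, 0, -1, 8, 0, 0, -1, 17, 0, 0, -1, 26, 0, 0, -1, 35, 0, 0, -1, 44, 0, 0, -1, 53, 0, 0, -1, 62, 0, 0, -1, 71, 0, 0, -1, 80, 0, 0, -1, 90, 0, 0, -1, 90])

```text
time_s: 63.55
ee_pos: [0.6201, 0.0269, 0.0835]
eef_rot: [0.425, 1.568, 0.302]
force: [7.4, 3.1, -1.8]
grip_width: 0.0133
```

```bash
python3 - <<'E'
from h import *
cam('scene','scene24.png');o=ctrl.get_obs();print(o['moment'],o['force'],toV(o['ee_pos']),np.degrees(o['qpos'][5])); plan(.6,0,.1,0)
E
```

```text
[ 0.5696398  -1.44973375 -0.09022   ] [ 7.24750508  3.21103032 -1.50625743] [ 0.00023316 -0.02495901  0.0834946 ] 5.979378323189728
pos [0.6201 0.0269 0.0835] zyaw -6.93 q6 6.0 t 63.6
shift [-16.6 -29.1 -16.7] roll -6.9 or 173.1
```

servo_tool(motion=[0, 0.5, 1, 8, 0, 0.5, 1, 17, 0, 0.5, 1, 26, 0, 0.5, 1, 35, 0, 0.5, 1, 44, 0, 0.5, 1, 53, 0, 0.5, 1, 62, 0, 0.5, 1, 71, 0, 0.5, 1, 80, 0, 0.5, 1, 89, 0, 0.5, 1, 98, 0, 0.5, 1, 107, 0, 0.5, 1, 116, 0, 0.5, 1, 125, 0, 0.5, 1, 130, 0, 0.5, 1, 130])

```text
time_s: 65.6
ee_pos: [0.6208, 0.0264, 0.0835]
eef_rot: [2.238, 1.569, -0.151]
force: [5.3, -3.1, 0.1]
grip_width: 0.0135
```

```bash
python3 - <<'E'
from h import *
c=cam('scene');cv2.imwrite('pics/scene25.png',cv2.resize(c['color'][190:390,180:380,::-1],None,fx=3,fy=3));o=ctrl.get_obs();print(o['moment'],o['force'],toV(o['ee_pos']),np.degrees(o['qpos'][5])); plan(.6,0,.1,0)
P,C,_,_=topmap(('scene','side','wrist'));V=toV(P)
m=(abs(V[:,0])<.028)&(V[:,1]>-.09)&(V[:,1]<-.01)&(V[:,2]>.045)&(V[:,2]<.056);h=np.histogram(V[m][:,1],np.arange(-.08,-.01,.002));print([(round(a,3),int(n)) for a,n in zip(h[1],h[0]) if n])
E
```

```text
[-0.30459582 -0.82478914  0.07135426] [ 5.17378087 -2.70426353  0.71861002] [ 0.00092425 -0.02534365  0.08348823] 135.88806938442772
pos [0.6208 0.0264 0.0835] zyaw -136.82 q6 135.9 t 65.65
shift [-16.5   5.1  33.2] roll -136.8 or 43.2
[(np.float64(-0.08), 12), (np.float64(-0.078), 13), (np.float64(-0.076), 21), (np.float64(-0.074), 245), (np.float64(-0.072), 193), (np.float64(-0.07), 211), (np.float64(-0.068), 198), (np.float64(-0.066), 191), (np.float64(-0.064), 205), (np.float64(-0.062), 240), (np.float64(-0.06), 106), (np.float64(-0.058), 17), (np.float64(-0.056), 1), (np.float64(-0.054), 1), (np.float64(-0.046), 138), (np.float64(-0.044), 284), (np.float64(-0.042), 268), (np.float64(-0.04), 281), (np.float64(-0.038), 247), (np.float64(-0.036), 198), (np.float64(-0.034), 171), (np.float64(-0.032), 141), (np.float64(-0.03), 96), (np.float64(-0.028), 85), (np.float64(-0.026), 92), (np.float64(-0.024), 94), (np.float64(-0.022), 100), (np.float64(-0.02), 102), (np.float64(-0.018), 119), (np.float64(-0.016), 116), (np.float64(-0.014), 132)]
```

View pics/scene25.png

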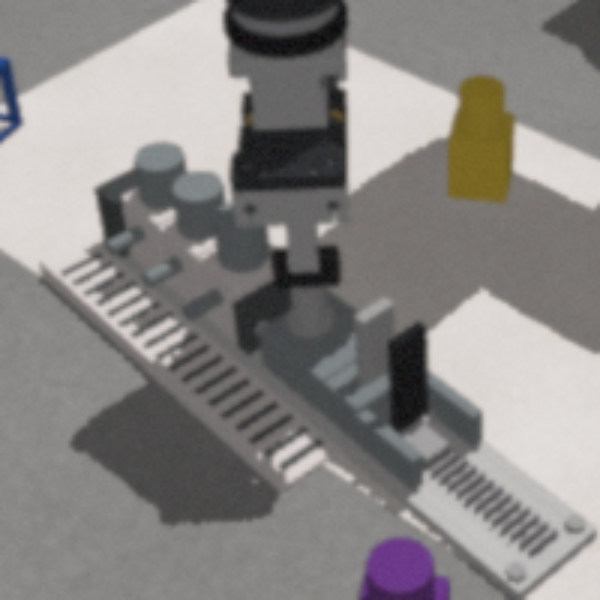

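```bash
python3 - <<'E'
from h import *
def prof(P,off):
    V=toV(P); m=(abs(V[:,0])<.028)&(V[:,1]>off-.05)&(V[:,1]<off+.04)&(V[:,2]>.045)&(V[:,2]<.06)
    Q=V[m]; h=np.histogram(Q[:,1]-off,np.arange(-.06,.04,.002));print([(round(float(a),3),int(n),round(float(np.median(Q[(Q[:,1]-off>=a)&(Q[:,1]-off<a+.002),2])),4)) for a,n in zip(h[1],h[0]) if n>8])
d=np.load('top4.npz'); prof(d['P'],.0637)
P,C,_,_=topmap(('scene','side','wrist')); prof(P,-.0248)
E
```

```text
[(-0.05, 101, 0.0529), (-0.048, 79, 0.0533), (-0.046, 43, 0.0554), (-0.044, 37, 0.0561), (-0.042, 22, 0.0549), (-0.04, 12, 0.0553), (-0.038, 12, 0.0552), (-0.036, 18, 0.0544), (-0.034, 21, 0.0545), (-0.032, 52, 0.0508), (-0.03, 18, 0.0494), (-0.022, 9, 0.0497), (-0.02, 18, 0.0496), (-0.018, 29, 0.0493), (-0.016, 58, 0.0501), (-0.014, 56, 0.0498), (-0.012, 60, 0.05), (-0.01, 70, 0.05), (-0.008, 67, 0.0502), (-0.006, 65, 0.0502), (-0.004, 68, 0.0504), (-0.002, 78, 0.0503), (0.0, 88, 0.0506), (0.002, 94, 0.0505), (0.004, 99, 0.0507), (0.006, 153, 0.053), (0.008, 145, 0.0508), (0.01, 149, 0.0502), (0.012, 155, 0.05), (0.014, 145, 0.0498), (0.016, 117, 0.0497), (0.018, 131, 0.0499), (0.02, 134, 0.0499), (0.022, 136, 0.0498), (0.024, 135, 0.0498), (0.026, 132, 0.0498), (0.028, 135, 0.0498), (0.03, 120, 0.0498), (0.032, 120, 0.05), (0.034, 126, 0.0498), (0.036, 134, 0.0498)]
[(-0.05, 170, 0.0541), (-0.048, 289, 0.0554), (-0.046, 276, 0.0557), (-0.044, 291, 0.0557), (-0.042, 283, 0.0557), (-0.04, 282, 0.0556), (-0.038, 289, 0.0556), (-0.036, 214, 0.0548), (-0.034, 26, 0.0516), (-0.022, 18, 0.0465), (-0.02, 288, 0.0483), (-0.018, 271, 0.0494), (-0.016, 275, 0.0499), (-0.014, 260, 0.0502), (-0.012, 221, 0.0503), (-0.01, 191, 0.05), (-0.008, 140, 0.0501), (-0.006, 117, 0.0497), (-0.004, 91, 0.0498), (-0.002, 87, 0.0496), (0.0, 107, 0.0501), (0.002, 106, 0.0501), (0.004, 106, 0.0502), (0.006, 110, 0.0501), (0.008, 129, 0.0498), (0.01, 125, 0.0502), (0.012, 145, 0.0498), (0.014, 137, 0.0499), (0.016, 128, 0.0495), (0.018, 152, 0.0495), (0.02, 139, 0.0496), (0.022, 134, 0.0495), (0.024, 137, 0.0496), (0.026, 125, 0.0495), (0.028, 117, 0.0497), (0.03, 128, 0.0496), (0.032, 129, 0.0496), (0.034, 131, 0.0495), (0.036, 137, 0.0495)]
```

```bash
python3 - <<'E'
from h import *
def prof(P,off,C):
    V=toV(P); C=C.astype(int); m=(abs(V[:,0])<.028)&(V[:,1]>off-.065)&(V[:,1]<off-.025)&(V[:,2]>.045)&(V[:,2]<.062)
    Q=V[m]; c=C[m].max(1); print([(round(float(a),3),int(k.sum()),round(float(np.median(Q[k,2])),4),int(np.median(c[k]))) for a in np.arange(-.065,-.025,.001) for k in [(Q[:,1]-off>=a)&(Q[:,1]-off<a+.001)] if k.sum()>3])
d=np.load('top4.npz'); prof(d['P'],.0637,d['C'])
P,C,_,_=topmap(('scene','side','wrist')); prof(P,-.0248,C)
c=cam('wrist'); cv2.imwrite('pics/wrist26.png',c['color'][:,:,::-1])
E
```

```text
[(-0.055, 5, 0.0505, 83), (-0.054, 38, 0.0527, 127), (-0.053, 46, 0.0525, 74), (-0.052, 44, 0.0531, 61), (-0.051, 52, 0.053, 53), (-0.05, 51, 0.053, 51), (-0.049, 50, 0.0529, 50), (-0.048, 37, 0.053, 52), (-0.047, 42, 0.0533, 53), (-0.046, 7, 0.0529, 43), (-0.045, 36, 0.0554, 56), (-0.044, 28, 0.0561, 56), (-0.043, 9, 0.0558, 56), (-0.042, 13, 0.0548, 43), (-0.041, 9, 0.0549, 45), (-0.04, 6, 0.0553, 44), (-0.039, 7, 0.0554, 44), (-0.038, 5, 0.0552, 45), (-0.037, 7, 0.0552, 49), (-0.036, 9, 0.0545, 46), (-0.035, 9, 0.0543, 45), (-0.034, 15, 0.0545, 46), (-0.033, 6, 0.0548, 44), (-0.032, 23, 0.0511, 47), (-0.031, 29, 0.0508, 44), (-0.03, 14, 0.0482, 44), (-0.029, 4, 0.0544, 46)]
[(-0.065, 12, 0.0548, 121), (-0.064, 10, 0.056, 120), (-0.063, 12, 0.0585, 121), (-0.062, 12, 0.056, 120), (-0.061, 11, 0.0538, 120), (-0.06, 11, 0.0577, 122), (-0.059, 14, 0.0582, 120), (-0.058, 14, 0.0546, 120), (-0.057, 17, 0.0599, 120), (-0.056, 13, 0.0588, 122), (-0.055, 16, 0.059, 120), (-0.054, 15, 0.058, 120), (-0.053, 15, 0.0547, 120), (-0.052, 15, 0.0552, 119), (-0.051, 26, 0.0599, 121), (-0.05, 90, 0.0609, 105), (-0.049, 148, 0.0544, 65), (-0.048, 147, 0.0553, 54), (-0.047, 147, 0.0556, 55), (-0.046, 138, 0.0557, 55), (-0.045, 139, 0.0556, 55), (-0.044, 144, 0.0556, 55), (-0.043, 142, 0.0557, 55), (-0.042, 139, 0.0556, 54), (-0.041, 143, 0.0557, 54), (-0.04, 141, 0.0557, 55), (-0.039, 142, 0.0556, 55), (-0.038, 141, 0.0557, 55), (-0.037, 147, 0.0555, 54), (-0.036, 139, 0.0551, 58), (-0.035, 62, 0.0541, 78), (-0.034, 28, 0.0511, 43), (-0.033, 14, 0.0484, 46), (-0.032, 4, 0.0543, 49)]
```

View pics/wrist26.png

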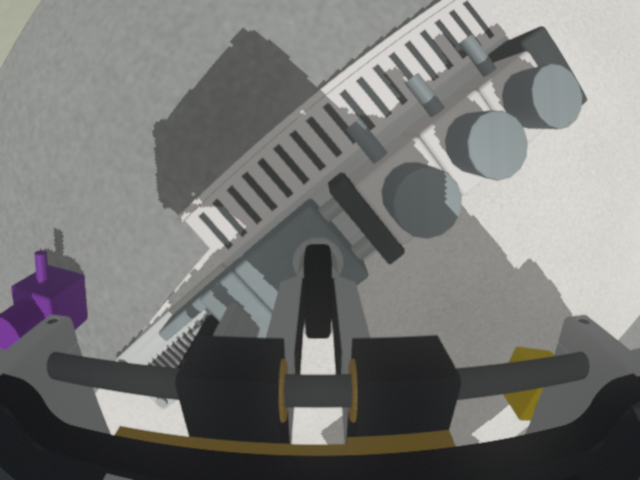

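Before screwing, 8.5 mm of pad stuck out of the jaw; now only about 1 mm does, so it's pressed in about 7 mm. In the wrist view the jaw at (365,215) is nearly flush with the bottle. Releasing the knob and retreating.

servo_tool(motion=[0, 0, 0, 0, 0, 0, 0, 0, 0, 0, 0, 0, 0, 0, 0, 0], gripper=0.42)

```text
time_s: 66.65
ee_pos: [0.62, 0.0267, 0.0831]
eef_rot: [-1.058, 1.571, 2.836]
force: [0.5, -0.7, -0.4]
grip_width: 0.0397
```

servo_tool(motion=[-30, 0, 0, 0, -70, 0, 0, 0, -110, 0, 0, 0, -150, 0, 0, 0, -170, 0, 0, 0, -170, 0, 0, -10, -170, 0, 0, -20, -170, 0, 0, -30, -170, 0, 0, -40, -170, 0, 0, -40])

```text
time_s: 67.9
ee_pos: [0.62, 0.0266, 0.2531]
eef_rot: [-1.795, 1.571, 2.796]
force: [-1.0, -1.2, -0.2]
grip_width: 0.0394
```

```bash
python3 - <<'E'
from h import *
cam('wrist','wrist27.png');c=cam('scene');cv2.imwrite('pics/scene27.png',cv2.resize(c['color'][190:390,180:380,::-1],None,fx=3,fy=3))
rows(names=('scene','side','wrist'),ys=(-.195,-.145,-.096))
P,C,_,_=topmap(('scene','side','wrist'));V=toV(P)
for b in ((-.03,.03,.01,.06,.1,.12),(-.03,.03,.06,.11,.1,.12)):
    m=(V[:,0]>b[0])&(V[:,0]<b[1])&(V[:,1]>b[2])&(V[:,1]<b[3])&(V[:,2]>b[4])&(V[:,2]<b[5]);Q=V[m];print(len(Q),np.percentile(Q,[2,50,98],axis=0).round(4).tolist())
m=(abs(V[:,0])<.028)&(V[:,1]>-.085)&(V[:,1]<-.05)&(V[:,2]>.048)&(V[:,2]<.06);Q=V[m];print([(round(a,4),int(k.sum()),round(float(np.median(Q[k,2])),4)) for a in np.arange(-.085,-.05,.001) for k in [(Q[:,1]>=a)&(Q[:,1]<a+.001)] if k.sum()>3])
print(ctrl.get_obs()['time_s'])
E
```

```text
y -0.195 n 1126 c [-0.0004 -0.198 ] ext [0.0365 0.0354] z 0.1017 spout n 226 mean [ 0.0442 -0.1968  0.0455] maxx 0.0538 yaw 1.5
y -0.145 n 1249 c [ 0.0007 -0.1479] ext [0.0353 0.0362] z 0.1017 spout n 238 mean [ 0.0449 -0.1471  0.0456] maxx 0.0549 yaw 1.1
y -0.096 n 1331 c [ 0.0005 -0.0978] ext [0.0352 0.0361] z 0.1016 spout n 249 mean [ 0.0444 -0.0978  0.0457] maxx 0.0545 yaw -0.1
437 [[-0.0141, 0.0399, 0.1005], [-0.0002, 0.0451, 0.107], [0.0134, 0.0516, 0.1091]]
390 [[-0.0144, 0.0722, 0.1007], [-0.0002, 0.0768, 0.1068], [0.0127, 0.0833, 0.1091]]
[(np.float64(-0.084), 4, 0.0522), (np.float64(-0.083), 4, 0.0571), (np.float64(-0.081), 6, 0.0542), (np.float64(-0.08), 4, 0.0583), (np.float64(-0.079), 4, 0.0563), (np.float64(-0.078), 9, 0.0539), (np.float64(-0.077), 6, 0.0518), (np.float64(-0.076), 8, 0.0572), (np.float64(-0.075), 67, 0.0559), (np.float64(-0.074), 49, 0.0548), (np.float64(-0.073), 57, 0.0555), (np.float64(-0.072), 53, 0.0556), (np.float64(-0.071), 50, 0.0554), (np.float64(-0.07), 54, 0.0558), (np.float64(-0.069), 53, 0.0557), (np.float64(-0.068), 48, 0.056), (np.float64(-0.067), 54, 0.0558), (np.float64(-0.066), 50, 0.0558), (np.float64(-0.065), 52, 0.0556), (np.float64(-0.064), 53, 0.0556), (np.float64(-0.063), 57, 0.0558), (np.float64(-0.062), 57, 0.0554), (np.float64(-0.061), 61, 0.0547), (np.float64(-0.06), 37, 0.053), (np.float64(-0.059), 17, 0.0515), (np.float64(-0.058), 12, 0.0506)]
68.3
```

View pics/scene27.png

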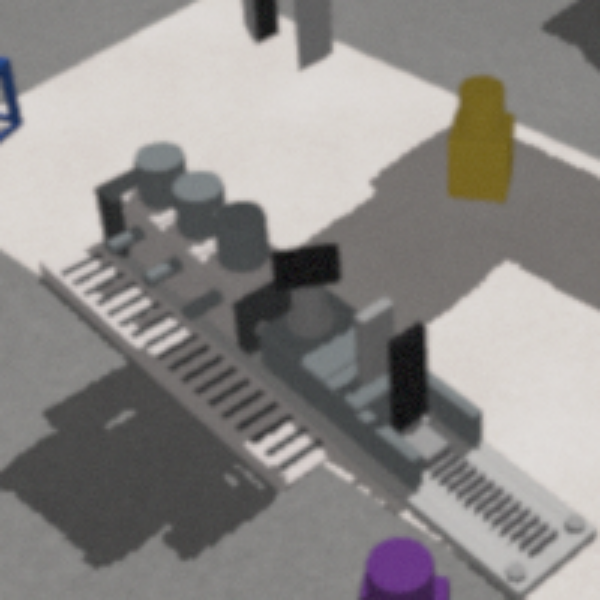

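View pics/wrist27.png

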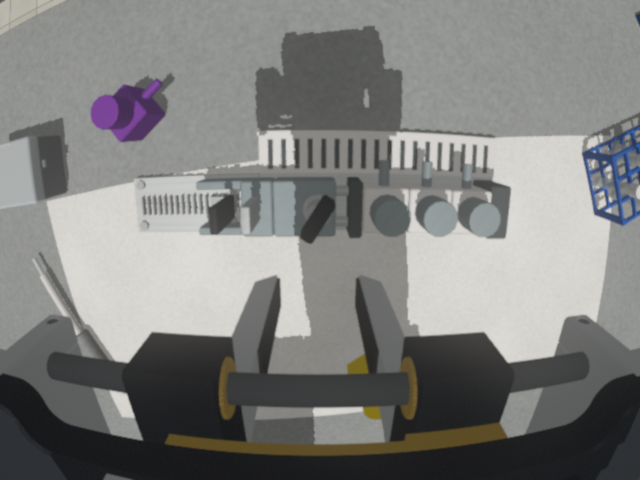

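Everything checks out: the pad is flush, the row is spaced exactly 50 mm, the lever and post are 31.7 mm apart (let go), and the arm is clear. Handing in.

```bash
python3 -c "
from station import ctrl
print(ctrl.hand_in())"
```

```text
the job is handed in; nothing more can be done
None
```

The job is handed in at about 68 s. All three bottles that were there stand clamped in the vise. `hand_in` gave no verdict, so the result rests on my own last checks.

**What I did:**
- **Opening the jaw:** I squeezed the lever and slid the jaw back to its stop. The grip slackened once on the way, so I squeezed again.
- **Placing the bottles:** I stood the three bottles in a row with their spouts over the grate. While I was fetching the third, the first was knocked over. I swung it upright by its cap, gripped it again and put it back in place.
- **Closing and locking:** I slid the jaw up until the gaps in the row closed, then let the lever go.
- **Screwing:** I turned the knob about 3.8 rad clockwise.

**Last checks:**

| Check | Measured |
|---|---|
| Bottles off the bed's middle line | within 1 mm |
| Spacing along the row | 50 mm |
| Turned off square | under 2° |
| Bottles upright | yes: cap tops 101.7 mm above the bench, 102 mm expected |
| Spout ends | x about 54 mm, over the grate |
| Lever | let go |
| Pad | pressed in nearly to its stop (about 7 mm) |
| Arm | clear of everything |

The tube rack and pipette were never approached.

**Disagreements:**
- I measured the bottle nearest the fixed jaw at y = −198 mm. With the row tight against that jaw it should be −195 mm, so my vise origin is about 3 mm off along y. The limit is −200 mm, so it passes either way.
- The visible jaw advance came out 2–3 mm short of what the knob turn implies. I put this down to the same measuring error.

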